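# Clear the jammed roller lane and refill it with tins

### The arm

A 6-joint arm with a two-finger parallel gripper is mounted at the origin on a cart in front of the work surface, level with it; the furniture and walls round the work are solid. World frame = base frame: x ahead of the robot, y to its left, z up, the work surface at z = 0. Lengths are in m, angles in degrees, forces in N, time in s.
With the tool pointing down it reaches from about 0.375 to 0.9 m from the base axis. Payload 3.1 kg.
Tool frame: the origin (TCP) lies midway between the tips of the shut fingers; the grasp point (between the pads) lies 19 mm behind it; z points along the fingers, y is the line along which they close (so a half turn about z gives the same grasp; the last joint's range is limited). The gripper opens to 87 mm and grips with 3 to 60 N. Pads are 19 mm wide; open, the fingers measure 117 mm over their backs; the gripper's body (75 mm by 190 mm) begins 51 mm behind the grasp point.
Start: joints at [66.95, 30.224, 82.088, -0, 67.689, -10.227], TCP at [0.139, 0.609, 0.188] pointing down, gripper open.
Joint ranges: [-176.69, 176.69], [-43.24, 126.21], [12.49, 139.97], [-82, 262], [0, 151.66], [-163.58, 163.58]. Speed limits (degrees/s): [159.86, 159.86, 180, 180, 180, 180].

### API

Orientations are given as a 3x3 rotation matrix whose columns are the frame's x, y, z axes.
In Python, from rig import bot gives the robot as it stands.
- The arm moves only by the tool step_hand, called as name(argument=value, ...) on one line, values as JSON. Schema: {"type":"object","properties":{"moves":{"type":"array","items":{"type":"number"},"minItems":7,"maxItems":140},"only":{"type":"string"},"quiet":{"type":"boolean"},"lines":{"type":"string"}},"required":["moves"],"additionalProperties":false}. moves is one flat list of numbers that holds 1 to 20 rows one after another, with no inner brackets; each row has 7 numbers: dx, dy, dz in m, then a rotation vector rx, ry, rz in degrees, then the opening from 0.0 (shut) to 1.0 (fully open); each row is the pose to reach, as a shift and turn from the pose commanded when the call began, along the tool's axes at that moment; what a row does not reach only later rows make up. A row lasts 1/10 s, in which the tool goes at most 0.05 m and 8.59 degrees, less where a joint would pass 70% of its speed; a pose out of reach is approached as far as the arm can. The fingers move at their own pace and stop on an object; the grip force is fixed at half the most. Time passes only in rows, so rows that do not move let the fingers close. The tool returns the time, the measured TCP pose, the force, the opening and the grip force at its end. only (a regular expression) keeps the lines of the reply that match it, lines (a string "A,B") keeps lines A to B, and quiet returns only ok. Input that does not fit is refused with a message, and nothing moves.
- bot.read_state(): the state, without advancing time (a new reading comes with each control period).
- bot.capture(name): name is "scene" or "top" or "wrist"; returns a dict with "color" (480x640x3 uint8, red, green, blue), "K" (3x3 intrinsics, pixels), "D" ([k1, k2, p1, p2, k3] as OpenCV has them; the pictures are not rectified), "view" (4x4, takes a point from world to camera coordinates); the wrist camera has in their place "mount" (4x4, takes a point from camera to tool coordinates, whose origin is the TCP and whose axes are the flange's). Camera axes: x right, y up, looking along -z (the intrinsics and any distortion apply to the point x, -y, -z); pixel columns grow to the right and rows downward; lengths in m; the calibration is good to about 2 mm. A picture is of the moment at which its call begins: read the wrist's pose just before it. There is no depth.
- bot.hand_in(): hands the job in; it is judged then, once.
The state is a dict: "time_s": time; "joint_positions": joint angles; "qvel": joint speeds; "tau": joint torques, N m; "position": TCP position; "tcp_rot": TCP orientation; "force": force on the tool from outside, world axes, zero at the start; "moment": the same for the moment, N m; "opening": opening from 0.0 (shut) to 1.0 (fully open); "grasp_force": force on a finger pad.
Only numpy, scipy, OpenCV 4.12 (cv2) and the standard library are available. Lean on these libraries where they do the work, as an engineer would, in place of code of your own. Each camera call takes 0.05 s, during which the arm holds its last target. There are 200 camera calls.

### The job

A stray pebble lies under the clear guard of the roller lane and keeps the tins from running home. Drag it out from under the guard with the red-handled hook, drop it in the yellow tub and lay the hook back on its rest. Load every green tin on the bench onto the rollers, lengthwise and label up, so that they run down and stand nose to tail against the stop. Leave the white jar and the slurry cup where they are.

Things in the scene. Friction and masses are not known exactly. Their poses are not given: they have to be found in the camera images.
- track: sloped track of the fixed feed lane, 19 free steel rollers 16 mm apart between rails 58 mm apart that stand 7 mm above the rollers. Origin: middle of the stop's rubber face at the low end, level with the roller tops. y points up the slope (0.13 rad) along the lane, x across, z square off the rollers. Rollers from y = 0 to 0.30; stop 15 mm high. Tins run down by themselves in 1 to 3 s
- guard_mouth (a point): middle of the lower edge of the clear guard's open upper end, on the track at y = 0.129, 46 mm above the roller tops. The guard covers the lane from the stop up to here: top plate 46 to 51 mm above the rollers, screw heads to 54 mm, closed clear side walls on the rails
- pebble: dark grey stone, 17 x 21 x 12 mm, 14 g, so light that it stays put on the rollers, under the guard, its middle 35 to 52 mm up the lane from the stop (so about 25 mm or more are free between it and the stop); origin at the middle of its underside
- hook: hooked scraper, 0.16 kg: red handle 90 x 14 x 18 mm (x, y, z), origin at its centre, x towards the blade, z up. A 6 mm rod leaves the handle's front at x = 0.045, is cranked down between x = 0.066 and 0.090 and runs on 26 mm lower to the blade. Centre of mass about x = 0.02; grip the handle from above at x = 0.01, across y
- hook_blade (a point): middle of the lower edge of the hook's blade, at x = 0.2155, z = -0.046 of the hook. The blade hangs square off the rod: 26 mm wide, 23 mm high, 3 mm thick, with two small cheeks reaching 6 mm back towards the handle
- rest: fixed rest of the hook: wooden foot with two flared steel forks (at x = -0.036, gap 22 mm, for the handle; at x = 0.056, gap 14 mm, for the rod; tips 71 mm above the bench). Origin on the bench, x towards the blade. The hook lies home when its origin is 60 mm straight above this origin and its x axis along this x axis
- tin_1: flat green slip-lid tin with a paper label on top, 62 mm long (its x), 50 mm wide (its y), 28 mm high, 0.22 kg, origin at the middle of its underside; may be absent
- tin_2: flat green slip-lid tin with a paper label on top, 62 mm long (its x), 50 mm wide (its y), 28 mm high, 0.22 kg, origin at the middle of its underside; may be absent
- tin_3: flat green slip-lid tin with a paper label on top, 62 mm long (its x), 50 mm wide (its y), 28 mm high, 0.22 kg, origin at the middle of its underside; may be absent
- tin_4: flat green slip-lid tin with a paper label on top, 62 mm long (its x), 50 mm wide (its y), 28 mm high, 0.22 kg, origin at the middle of its underside; may be absent
- yellow_tub: open yellow plastic tub, 101 mm across, 78 mm high, mouth about 85 mm inside, 0.3 kg, loose; origin at the middle of its underside
- white_jar: bystander: white jar, 66 mm wide, 58 mm tall, standing between the tins and the grinding tray; origin at the middle of its underside
- slurry_cup: bystander: pale cup of grey slurry, 86 mm wide, 52 mm tall, on a block 80 mm high left of the grinding tray; origin at the middle of its underside

How it is judged:
By the outcome, as a careful person would: the job done as asked, in the order asked, and still so for the second after the job is handed in, with the robot touching nothing.
Of tin_1, tin_2, tin_3, tin_4 only 2 to 4 are there at a start; the rules pass over those that are not, and their reading is None.
At some moment in a run one of tin_1, tin_2, tin_3, tin_4, yellow_tub may be knocked a few centimetres aside while the robot is not near it.
It also fails if it takes over 210 s, if anything falls off the work surface, if the arm or the gripper's body presses on something with over 40 N, if the wrist force passes 120 N, or if a joint passes its speed limit or range.

## Working session

There is one attempt and no reset: what is moved stays moved. The work goes in short steps, Python scripts to look and compute and a tool call to move; the robot and the scene stay as the last step left them, time stands still between calls to the robot, and variables do not carry over. Pictures are saved under pics/ and viewed, at most 14 in all, crops included, and the job is handed in when it is done.

```bash
ls; mkdir -p pics; python3 - <<'E'
from rig import bot
import cv2
for n in ("scene","top"):
    c=bot.capture(n); cv2.imwrite(f"pics/{n}0.png",c["color"][:,:,::-1]); print(n,c["K"],c["D"],c["view"])
s=bot.read_state(); print(s)
E
```

```text
pics
rig.py
scene [[548.42436516   0.         319.64120665]
 [  0.         548.42436516 237.75393382]
 [  0.           0.           1.        ]] [-0.02177  0.       0.       0.       0.     ] [[ 0.7310827  -0.68204732 -0.01815318 -0.4320913 ]
 [ 0.51284097  0.53177365  0.67395172 -0.33859353]
 [-0.45001358 -0.50202414  0.73855233 -1.23881045]
 [ 0.          0.          0.          1.        ]]
top [[616.79892428   0.         321.40719004]
 [  0.         616.79892428 236.4320804 ]
 [  0.           0.           1.        ]] [-0.02847612  0.          0.          0.          0.        ] [[ 2.06551540e-02 -9.99786534e-01  5.00115741e-04 -7.65128716e-02]
 [ 9.97719598e-01  2.06445965e-02  6.42604358e-02 -5.81136674e-01]
 [-6.42570431e-02 -8.28333921e-04  9.97933037e-01 -1.77326454e+00]
 [ 0.00000000e+00  0.00000000e+00  0.00000000e+00  1.00000000e+00]]
{'time_s': 0.1, 'joint_positions': array([ 6.69505676e+01,  3.02725780e+01,  8.21491584e+01,  1.11944280e-03,
        6.76915385e+01, -1.02288594e+01]), 'qvel': array([ 0.02174526, -0.05170695, -0.34233681, -0.01927048, -0.01500326,
       -0.0614176 ]), 'tau': array([-4.65043922e-04, -4.40986526e+01, -1.77150464e+01,  6.34798058e-02,
        5.34323242e-02, -5.39461860e-05]), 'position': array([0.13837514, 0.60873343, 0.18668033]), 'tcp_rot': array([[-9.75067945e-01,  2.21905107e-01, -7.90685390e-04],
       [ 2.21906209e-01,  9.75066331e-01, -1.81211168e-03],
       [ 3.68853867e-04, -1.94239001e-03, -9.99998046e-01]]), 'force': array([ 0.45802208, -0.08817329, -0.59202296]), 'moment': array([-0.00099912, -0.02581217, -0.0199916 ]), 'grasp_force': 0.0, 'opening': 1.0006354593781461}
```

View pics/scene0.png

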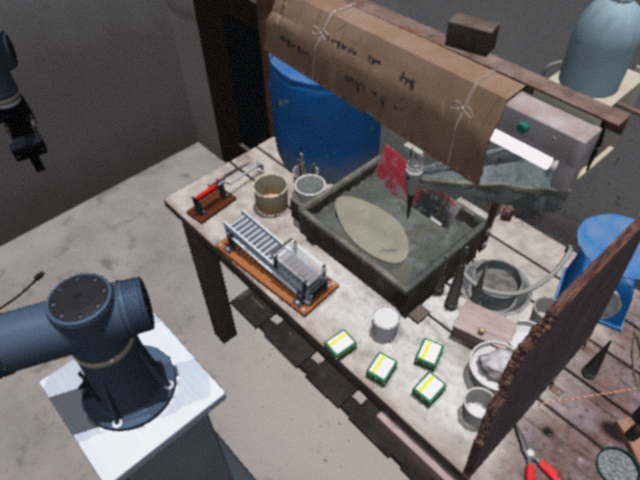

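View pics/top0.png

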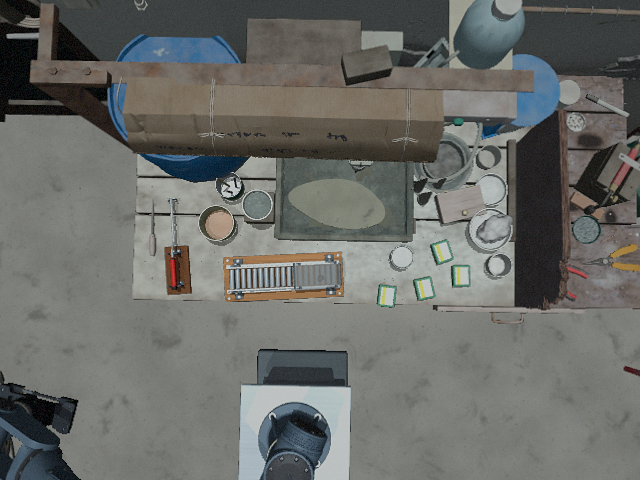

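```bash
cat > h.py <<'E'
from rig import bot
import numpy as np, cv2
from scipy.spatial.transform import Rotation as R
def cam(n):
    """picture (RGB) + projection data with world pose"""
    s=bot.read_state(); c=bot.capture(n)
    if n=="wrist":
        T=np.eye(4); T[:3,:3]=s["tcp_rot"]; T[:3,3]=s["position"]
        c["view"]=np.linalg.inv(T@c["mount"])
    return c
def save(c,name,box=None,scale=1):
    im=c["color"][:,:,::-1]
    if box: x0,y0,x1,y1=box; im=im[y0:y1,x0:x1]
    cv2.imwrite(f"pics/{name}.png",cv2.resize(im,None,fx=scale,fy=scale,interpolation=cv2.INTER_CUBIC))
    np.savez(f"pics/{name}.npz",**{k:np.array(v) for k,v in c.items()})
def load(name): return dict(np.load(f"pics/{name}.npz"))
def ray(c,px):
    u=cv2.undistortPoints(np.array(px,float).reshape(-1,1,2),np.array(c["K"],float),np.array(c["D"],float)).reshape(-1,2)
    d=np.c_[u[:,0],-u[:,1],-np.ones(len(u))]; V=np.array(c["view"]); Rc=V[:3,:3]
    return -Rc.T@V[:3,3], d@Rc
def onplane(c,px,z):
    o,d=ray(c,px); return o+d*((z-o[2])/d[:,2])[:,None]
def tri(views):
    """least-squares point from [(cam,px),...]; returns point, ray misses"""
    A=[];b=[];L=[]
    for c,p in views:
        o,d=ray(c,p); d=d[0]/np.linalg.norm(d[0]); P=np.eye(3)-np.outer(d,d); A.append(P); b.append(P@o); L.append((P,o))
    x=np.linalg.solve(sum(A),sum(b)); return x,[np.linalg.norm(P@(x-o)) for P,o in L]
def proj(c,X):
    V=np.array(c["view"]); p=np.atleast_2d(X)@V[:3,:3].T+V[:3,3]; p[:,1:]*=-1
    return cv2.projectPoints(p,np.zeros(3),np.zeros(3),np.array(c["K"],float),np.array(c["D"],float))[0].reshape(-1,2)
def go(pos,rot):
    """shift and turn in tool axes from the present pose"""
    s=bot.read_state(); r=s["tcp_rot"]
    print("d",np.round(r.T@(np.array(pos)-s["position"]),4),"rv",np.round(R.from_matrix(r.T@rot).as_rotvec(degrees=True),2))
def down(deg,tilt=None):
    """tool down with its y (closing) axis at heading deg in the bench plane"""
    a=np.radians(deg); y=np.array([np.cos(a),np.sin(a),0]); z=np.array([0,0,-1.]); return np.c_[np.cross(y,z),y,z]
def tins(c,z=0.028):
    hsv=cv2.cvtColor(c["color"],cv2.COLOR_RGB2HSV)
    m=((hsv[...,0]>45)&(hsv[...,0]<85)&(hsv[...,1]>90)&(hsv[...,2]>40)).astype(np.uint8)
    m=cv2.morphologyEx(m,cv2.MORPH_CLOSE,np.ones((3,3)))
    out=[]
    for k in cv2.findContours(m,cv2.RETR_EXTERNAL,cv2.CHAIN_APPROX_NONE)[0]:
        if cv2.contourArea(cv2.convexHull(k))<60: continue
        w=onplane(c,k.reshape(-1,2),z)[:,:2]
        (ctr,sz,ang)=cv2.minAreaRect((w*1000).astype(np.float32))
        if sz[0]<sz[1]: sz=sz[::-1]; ang+=90
        out.append((np.round(k.reshape(-1,2).mean(0)),np.round(ctr,1),np.round(sz,1),round(ang,1)))
    return out
E
python3 - <<'E'
from h import *
c=cam("top"); save(c,"top1",(130,150,350,310),3.6)
for t in tins(c): print(t)
for n,p,z in (("hookhandle",(172,270),.06),("tub",(217,223),.078),("cup",(257,205),.132),("jar",(401,258),.058),("laneL",(227,275),.05),("laneR",(342,273),.05),("blade",(174,202),.014)):
    print(n,np.round(onplane(c,[p],z),3))
w=cam("wrist"); save(w,"w1"); print(w["K"],w["D"],w["mount"])
E
```

```text
(array([386., 296.]), array([ 415.2, -254. ]), array([60.1, 50.5]), 174.0)
(array([424., 288.]), array([ 439.2, -361.8]), array([60.3, 50.5]), 13.7)
(array([460., 276.]), array([ 478.6, -468. ]), array([60.4, 50.7]), 5.5)
(array([442., 251.]), array([ 545.2, -412.6]), array([59.2, 49.7]), 19.5)
hookhandle [[0.476 0.357 0.06 ]]
tub [[0.611 0.23  0.078]]
cup [[0.658 0.113 0.132]]
jar [[ 0.523 -0.292  0.058]]
laneL [[0.465 0.202 0.05 ]]
laneR [[ 0.478 -0.125  0.05 ]]
blade [[0.675 0.369 0.014]]
[[357.4215137    0.         317.70364168]
 [  0.         357.4215137  241.67101684]
 [  0.           0.           1.        ]] [0.0185989 0.        0.        0.        0.       ] [[-1.29907537e-03  9.67005093e-01  2.54753728e-01  6.90703869e-02]
 [ 9.99998648e-01  1.51316616e-03 -6.44409680e-04  1.68123681e-03]
 [-1.00863216e-03  2.54752547e-01 -9.67005751e-01 -1.96389253e-01]
 [ 0.00000000e+00  0.00000000e+00  0.00000000e+00  1.00000000e+00]]
```

View pics/top1.png

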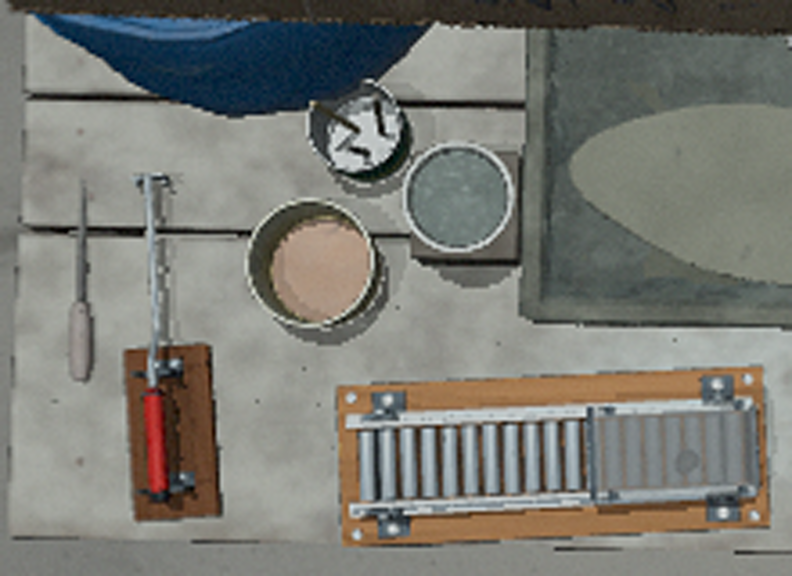

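View pics/w1.png

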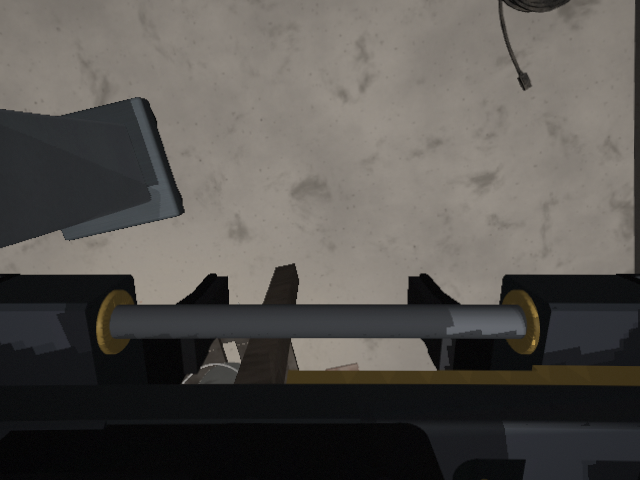

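```bash
python3 - <<'E'
from h import *
go([.50,.357,.25],down(92))
E
```

```text
d [-0.4084 -0.1655 -0.0629] rv [ -0.07  -0.02 -14.82]
```

step_hand(moves=[0, 0, -0.063, 0, 0, 0, 1, -0.05, -0.02, -0.063, 0, 0, -5, 1, -0.1, -0.04, -0.063, 0, 0, -10, 1, -0.15, -0.06, -0.063, 0, 0, -14.8, 1, -0.2, -0.08, -0.063, 0, 0, -14.8, 1, -0.25, -0.1, -0.063, 0, 0, -14.8, 1, -0.3, -0.12, -0.063, 0, 0, -14.8, 1, -0.35, -0.14, -0.063, 0, 0, -14.8, 1, -0.4, -0.165, -0.063, 0, 0, -14.8, 1, -0.408, -0.165, -0.063, 0, 0, -14.8, 1, -0.408, -0.165, -0.063, 0, 0, -14.8, 1, -0.408, -0.165, -0.063, 0, 0, -14.8, 1])

```text
time_s: 1.4
position: [0.5003, 0.3571, 0.25]
tcp_rot: [[-0.999, -0.032, -0.001], [-0.032, 0.999, -0.0], [0.001, 0.0, -1.0]]
force: [-0.4, 0.2, -0.3]
opening: 0.998
grasp_force: 0.0
```

```bash
python3 - <<'E'
from h import *
w=cam("wrist"); save(w,"w2")
E
```

```text
(no output)
```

View pics/w2.png

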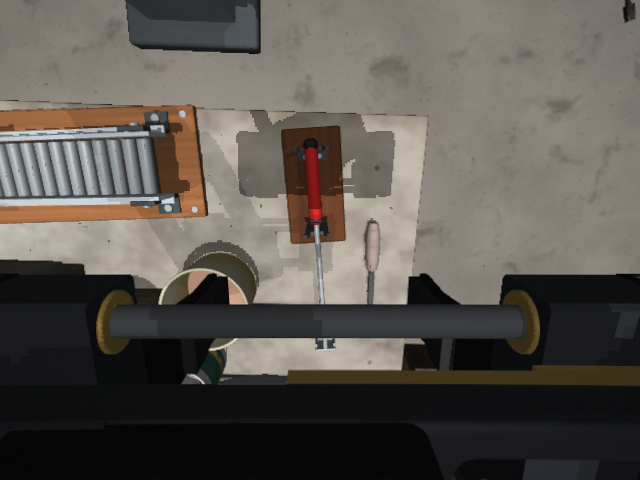

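```bash
python3 - <<'E'
from h import *
c=load("w2"); hsv=cv2.cvtColor(c["color"],cv2.COLOR_RGB2HSV)
m=(((hsv[...,0]<6)|(hsv[...,0]>172))&(hsv[...,1]>150)&(hsv[...,2]>90)).astype(np.uint8)
k=max(cv2.findContours(m,0,cv2.CHAIN_APPROX_NONE)[0],key=cv2.contourArea).reshape(-1,2)
w=onplane(c,k,.069)[:,:2]*1000
print(k.min(0),k.max(0),cv2.minAreaRect(w.astype(np.float32)),cv2.fitLine(w.astype(np.float32),2,0,.01,.01).ravel())
print(onplane(c,[(310,137),(310,144),(316,224)],.069)[:,:2],onplane(c,[(318,228),(322,300)],.034)[:,:2],onplane(c,[(316,343),(334,343),(325,340)],.037)[:,:2])
for r in (230,240,250,270,290,300):
    g=c["color"][r,308:334].astype(int).sum(1); print(r,g)
E
```

```text
[305 147] [321 219] ((468.4898376464844, 353.3216552734375), (75.03817749023438, 13.319746971130371), 5.1028242111206055) [9.9512643e-01 9.8607190e-02 4.6838385e+02 3.5311276e+02]
[[0.42151198 0.34871311]
 [0.42832812 0.34888424]
 [0.51115599 0.35744083]] [[0.5232541  0.36003105]
 [0.61487227 0.36785781]] [[0.67298416 0.36211308]
 [0.67228239 0.38509648]
 [0.66838035 0.37345264]]
230 [ 79  81  83  83  79  77 334 441 617 514 403 200  81  78  79  82  76  80
  76  89 161 203 205 203 205 202]
240 [187 192 192 191 190 190 175 368 454 577 481 370 233 182 178 174 170 179
 194 198 195 192 189 185 181 183]
250 [434 437 441 440 441 442 444 385 331 356 373 347 275 426 456 453 453 452
 448 446 449 456 462 468 530 549]
270 [459 458 464 467 464 467 467 466 467 392 398 529 494 415 393 460 479 476
 475 478 478 481 483 482 492 541]
290 [510 509 512 512 509 511 457 446 445 445 365 415 510 602 528 380 498 531
 537 534 534 537 540 541 541 544]
300 [504 499 499 500 497 499 489 446 437 438 444 299 311 524 558 489 388 509
 540 541 544 546 548 550 551 548]
```

```bash
python3 - <<'E'
from h import *
c=load("w2"); cv2.imwrite("pics/w2c.png",cv2.resize(c["color"][120:250,250:380,::-1],None,fx=4.6,fy=4.6,interpolation=cv2.INTER_NEAREST))
E
```

```text
(no output)
```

View pics/w2c.png

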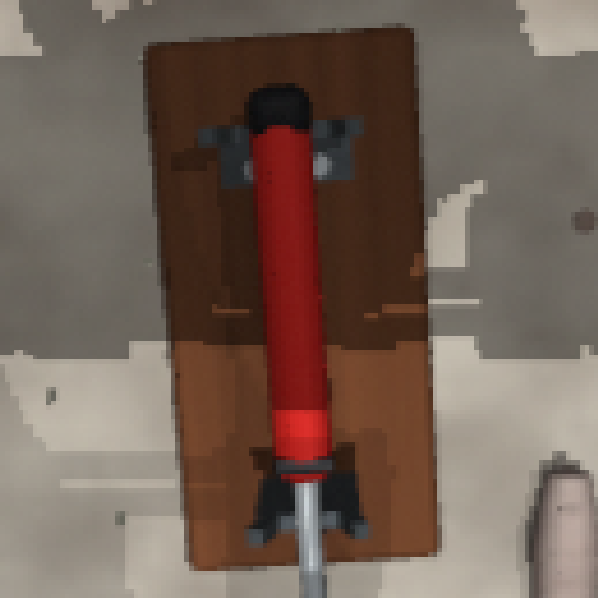

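step_hand(moves=[-0.015, -0.05, 0, 0, 0, 0, 1, -0.03, -0.1, 0, 0, 0, 0, 1, -0.03, -0.15, 0, 0, 0, 0, 1, -0.03, -0.188, 0, 0, 0, 0, 1, -0.03, -0.188, 0, 0, 0, 0, 1, -0.03, -0.188, 0, 0, 0, 0, 1])

```text
time_s: 2.05
position: [0.5355, 0.1719, 0.2508]
tcp_rot: [[-0.999, -0.034, -0.0], [-0.034, 0.999, 0.001], [0.0, 0.001, -1.0]]
force: [-0.1, -0.5, 0.4]
opening: 1.002
grasp_force: 0.0
```

```bash
python3 -c '
from h import *
save(cam("wrist"),"w3")'
```

step_hand(moves=[0, -0.05, 0, 0, 0, 0, 1, 0, -0.1, 0, 0, 0, 0, 1, 0, -0.15, 0, 0, 0, 0, 1, 0, -0.2, 0, 0, 0, 0, 1, 0, -0.2, 0, 0, 0, 0, 1, 0, -0.2, 0, 0, 0, 0, 1])

```text
time_s: 2.7
position: [0.5434, -0.0276, 0.2504]
tcp_rot: [[-0.999, -0.035, -0.0], [-0.035, 0.999, 0.001], [0.0, 0.001, -1.0]]
force: [-0.4, 0.6, 0.5]
opening: 1.002
grasp_force: 0.0
```

```bash
python3 -c '
from h import *
c=cam("wrist");save(c,"w4")
a=load("w3")["color"][60:265,60:460]; b=c["color"][60:265,200:600]
cv2.imwrite("pics/w34.png",cv2.resize(np.vstack([a,b])[:,:,::-1],None,fx=1.46,fy=1.46,interpolation=cv2.INTER_CUBIC))'
```

```text
(no output)
```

View pics/w34.png

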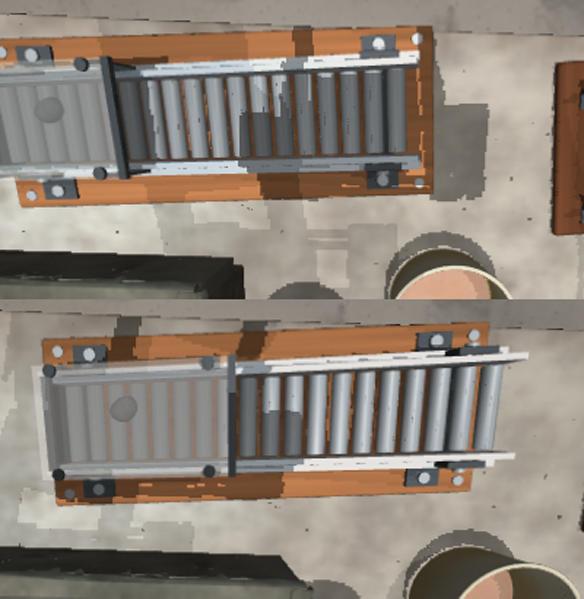

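```bash
cat > lane.py <<'E'
from h import *
a,b=load("w3"),load("w4")
A=lambda x,y:(x/1.46+60,y/1.46+60); B=lambda x,y:(x/1.46+200,(y-299.3)/1.46+60)
E
python3 - <<'E'
from lane import *
P={"screwN":((81,64),(208,363)),"screwF":((99,173),(208,471)),"barN":((106,57),(232,355)),"barF":((123,178),(232,475)),
"railN":((418,60),(527,356)),"railF":((419,163),(514,456)),"lastrollN":((396,70),(492,366)),"lastrollF":((397,151),(485,454)),"pebble":((49,110),(123,409)),
"base1":((417,38),(474,336)),"base2":((419,182),(458,481)),"corner":((433,193),(471,489))}
for n,(p,q) in P.items():
    x,e=tri([(a,A(*p)),(b,B(*q))]); print(n,np.round(x,4),np.round(e,4))
for n,p in (("s1",(48,371)),("s2",(58,475))): print(n,onplane(b,[B(*p)],.075))
E
```

```text
screwN [ 0.4365 -0.0073  0.1095] [0.0003 0.0003]
screwF [ 0.5011 -0.0039  0.1088] [0.0001 0.0001]
barN [0.4316 0.0071 0.1077] [0. 0.]
barF [0.5033 0.0114 0.1099] [0.0001 0.0001]
railN [0.4242 0.1971 0.088 ] [0.0002 0.0002]
railF [0.4878 0.2011 0.0892] [0.0011 0.0011]
lastrollN [0.4293 0.1836 0.0749] [0.0001 0.0001]
lastrollF [0.484  0.1864 0.0809] [0.0022 0.0022]
pebble [ 0.4633 -0.0635  0.0529] [0.0002 0.0002]
base1 [0.4001 0.2009 0.0135] [0.0007 0.0007]
base2 [0.5097 0.2084 0.0131] [0.0007 0.0007]
corner [0.5172 0.2205 0.0127] [0.0005 0.0005]
s1 [[ 0.44161702 -0.11185375  0.075     ]]
s2 [[ 0.51018446 -0.10686384  0.075     ]]
```

```bash
python3 - <<'E'
from lane import *
print(onplane(b,[B(60,425),B(66,425),B(66,385),B(66,465),B(52,425)],.055))
print("s",onplane(b,[B(48,371),B(58,475)],.096))
go([.477,.354,.13],down(95.6))
E
```

```text
[[ 0.47624059 -0.10876807  0.055     ]
 [ 0.47608797 -0.10443701  0.055     ]
 [ 0.44870508 -0.10387151  0.055     ]
 [ 0.50458253 -0.10500872  0.055     ]
 [ 0.47644474 -0.11454076  0.055     ]]
s [[ 0.44348949 -0.10715497  0.096     ]
 [ 0.50818458 -0.10244687  0.096     ]]
d [0.0523 0.3827 0.1209] rv [ 0.08 -0.02 -3.53]
```

step_hand(moves=[0, 0.05, 0, 0, 0, 0, 1, 0, 0.1, 0, 0, 0, 0, 1, 0.01, 0.15, 0, 0, 0, 0, 1, 0.02, 0.2, 0, 0, 0, 0, 1, 0.03, 0.25, 0, 0, 0, -3, 1, 0.04, 0.3, 0, 0, 0, -3.5, 1, 0.052, 0.35, 0.04, 0, 0, -3.5, 1, 0.052, 0.383, 0.08, 0, 0, -3.5, 1, 0.052, 0.383, 0.121, 0, 0, -3.5, 1, 0.052, 0.383, 0.121, 0, 0, -3.5, 1, 0.052, 0.383, 0.121, 0, 0, -3.5, 1])

```text
time_s: 3.85
position: [0.4753, 0.3535, 0.1282]
tcp_rot: [[-0.995, -0.099, -0.004], [-0.099, 0.995, -0.002], [0.004, -0.002, -1.0]]
force: [0.0, -0.5, -0.2]
opening: 1.0
grasp_force: 0.0
```

```bash
python3 - <<'E'
from h import *
c=cam("wrist"); save(c,"w5")
hsv=cv2.cvtColor(c["color"],cv2.COLOR_RGB2HSV)
m=(((hsv[...,0]<6)|(hsv[...,0]>172))&(hsv[...,1]>150)&(hsv[...,2]>90)).astype(np.uint8)
k=max(cv2.findContours(m,0,cv2.CHAIN_APPROX_NONE)[0],key=cv2.contourArea).reshape(-1,2)
w=onplane(c,k,.067)[:,:2]*1000
print(k.min(0),k.max(0),cv2.minAreaRect(w.astype(np.float32)),cv2.fitLine(w.astype(np.float32),2,0,.01,.01).ravel())
go([.477,.354,.043],down(95.6))
E
```

```text
[307 183] [324 282] ((468.8447265625, 352.7364196777344), (75.29451751708984, 13.021090507507324), 5.646677494049072) [9.9585861e-01 9.0915419e-02 4.6814920e+02 3.5291473e+02]
d [0.0004 0.0007 0.0872] rv [-0.    0.01  0.02]
```

step_hand(moves=[0.0005, 0.0005, 0.03, 0, 0, 0, 1, 0.0005, 0.0005, 0.06, 0, 0, 0, 1, 0.0005, 0.0005, 0.075, 0, 0, 0, 1, 0.0005, 0.0005, 0.087, 0, 0, 0, 1, 0.0005, 0.0005, 0.087, 0, 0, 0, 1, 0.0005, 0.0005, 0.087, 0, 0, 0, 0, 0.0005, 0.0005, 0.087, 0, 0, 0, 0, 0.0005, 0.0005, 0.087, 0, 0, 0, 0, 0.0005, 0.0005, 0.087, 0, 0, 0, 0, 0.0005, 0.0005, 0.087, 0, 0, 0, 0, 0.0005, 0.0005, 0.087, 0, 0, 0, 0, 0.0005, 0.0005, 0.087, 0, 0, 0, 0, 0.0005, 0.0005, 0.087, 0, 0, 0, 0])

```text
time_s: 5.2
position: [0.4775, 0.3526, 0.0425]
tcp_rot: [[-0.995, -0.096, -0.0], [-0.096, 0.995, -0.0], [0.0, -0.0, -1.0]]
force: [0.8, -1.1, 0.4]
opening: 0.351
grasp_force: 0.0
```

```bash
python3 - <<'E'
from h import *
s=bot.read_state(); print(s["position"],s["tcp_rot"],s["joint_positions"])
np.savez("grip.npz",p=s["position"],R=s["tcp_rot"])
E
```

```text
[0.47745077 0.35264214 0.04247703] [[-9.95426903e-01 -9.55262040e-02 -1.55923229e-04]
 [-9.55261920e-02  9.95426913e-01 -8.28156109e-05]
 [ 1.63121240e-04 -6.75421348e-05 -9.99999984e-01]] [ 2.56714347e+01  3.90288316e+01  9.32780642e+01 -5.49485597e-04
  4.77032117e+01 -6.98098020e+01]
```

step_hand(moves=[0, 0, 0, 0, 0, 0, 0, 0, 0, 0, 0, 0, 0, 0, 0, 0, 0, 0, 0, 0, 0, 0, 0, 0, 0, 0, 0, 0, 0, 0, 0, 0, 0, 0, 0, 0, 0, 0, 0, 0, 0, 0])

```text
time_s: 5.8
position: [0.4775, 0.3527, 0.0426]
tcp_rot: [[-0.995, -0.095, -0.0], [-0.095, 0.995, 0.0], [0.0, 0.0, -1.0]]
force: [0.1, -0.1, -0.4]
opening: 0.005
grasp_force: 0.0
```

```bash
python3 - <<'E'
from h import *
s=bot.read_state(); np.savez("grip.npz",p=s["position"],R=s["tcp_rot"]); print(s["position"],s["tcp_rot"])
E
```

```text
[0.47751842 0.35265603 0.04255979] [[-9.95435505e-01 -9.54366535e-02 -1.60091749e-05]
 [-9.54366537e-02  9.95435505e-01  1.36746752e-05]
 [ 1.46310359e-05  1.51401193e-05 -1.00000000e+00]]
```

```bash
python3 -c '
from h import *
c=cam("wrist");save(c,"w6"); t=cam("scene"); save(t,"s6")
cv2.imwrite("pics/c6.png",np.hstack([cv2.resize(c["color"][150:330,220:420],(400,360)),cv2.resize(t["color"][150:240,170:270],(400,360))])[:,:,::-1])'
```

```text
(no output)
```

View pics/c6.png

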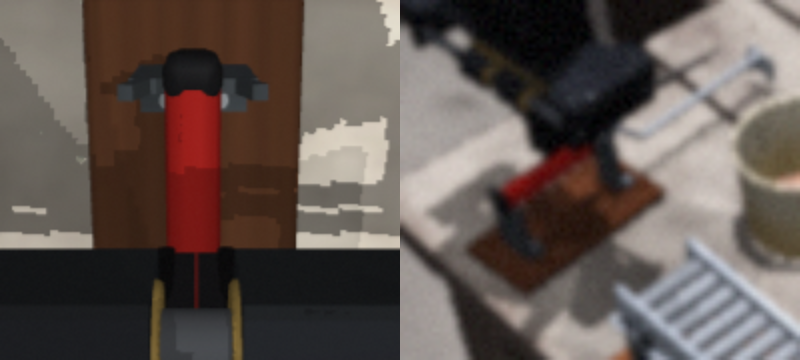

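```bash
python3 - <<'E'
from h import *
c=load("w6"); s=bot.read_state()
p,r=s["position"],s["tcp_rot"]
for n,d in (("tcp",(0,0,0)),("grasp",(0,0,-.019)),("body",(0,0,-.07)),("bodyx",(.0375,0,-.07))): print(n,proj(c,p+r@np.array(d)))
print(proj(c,[[.423,.349,.06],[.467,.353,.06],[.5115,.357,.06]]), s["opening"],s["grasp_force"])
t=load("s6"); print(proj(t,[p,p+[0,0,.019],p+[0,0,.07]]))
v=cv2.resize(t["color"][160:230,180:260,::-1],(640,560),interpolation=cv2.INTER_CUBIC); cv2.imwrite("pics/s6c.png",v)
E
```

```text
tcp [[314.93478294 269.5883338 ]]
grasp [[314.69548017 281.47115588]]
body [[313.73975168 328.8841713 ]]
bodyx [[313.31486877 235.6009742 ]]
[[317.51495693 176.52715755]
 [317.22173507 261.75699051]
 [316.87656014 338.23657061]] 0.004937683203676951 0.0
[[208.55368519 195.78938177]
 [207.45663933 190.99484049]
 [204.41625316 177.69892451]]
```

step_hand(moves=[0, 0, 0, 0, 0, 0, 1, 0, 0, 0, 0, 0, 0, 1, 0, 0, 0, 0, 0, 0, 1, 0, 0, 0, 0, 0, 0, 1, 0, 0, 0, 0, 0, 0, 1, 0, 0, 0, 0, 0, 0, 1])

```text
time_s: 6.5
position: [0.4775, 0.3527, 0.0426]
tcp_rot: [[-0.995, -0.095, -0.0], [-0.095, 0.995, 0.0], [0.0, 0.0, -1.0]]
force: [0.3, -0.8, 0.1]
opening: 0.466
grasp_force: 0.0
```

View pics/s6c.png

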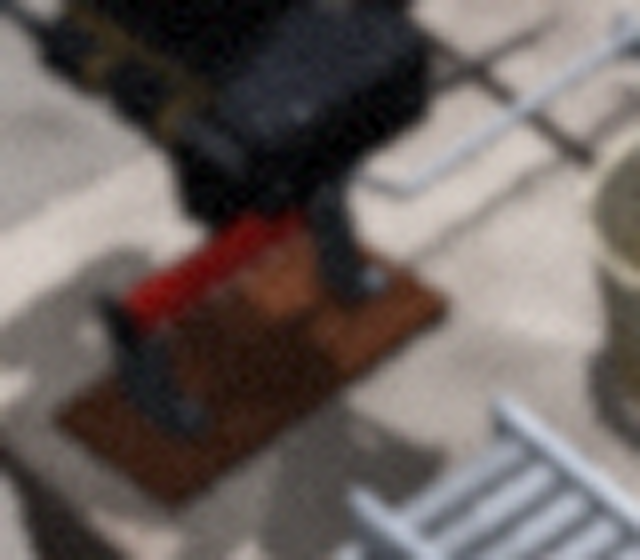

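```bash
python3 - <<'E'
from h import *
t=load("s6"); P=proj(t,[[.423,.349,.06],[.467,.353,.06],[.5115,.357,.06],[.6815,.374,.034]]); print((P-[180,160])*8)
n=cam("scene"); save(n,"s7")
d=np.abs(n["color"].astype(int)-t["color"]).sum(2); ys,xs=np.where(d>60); print(len(ys)); 
for y in range(160,215): 
    x=xs[ys==y]; 
    if len(x): print(y,x.min(),x.max(),end="; ")
print()
w6=load("w6")["color"].astype(int); w7=cam("wrist"); save(w7,"w7"); w7=w7["color"].astype(int)
for r in (262,268,272,276,280,290,300): print(r,"".join("#" if v.sum()<90 else ("R" if v[0]>2*v[1]+20 else ".") for v in w6[r,230:410:2]),"\n   ","".join("#" if v.sum()<90 else ("R" if v[0]>2*v[1]+20 else ".") for v in w7[r,230:410:2]))
E
```

```text
[[100.45279791 328.89764427]
 [195.86774222 264.48291793]
 [289.85527581 201.16980961]
 [630.56473232  24.72490842]]
306
160 180 187; 161 180 187; 162 179 186; 163 179 184; 164 179 189; 165 180 190; 166 181 190; 167 182 190; 168 187 191; 169 187 194; 170 187 195; 171 188 202; 172 189 195; 173 192 203; 174 193 202; 175 200 202; 176 196 202; 177 196 203; 178 196 200; 179 196 201; 180 196 207; 181 196 208; 182 197 208; 183 197 208; 184 197 208; 185 198 209; 186 201 209; 187 202 212; 188 202 214; 189 204 213; 190 205 213; 191 209 211; 203 218 218; 204 220 220; 208 223 224; 209 223 225; 210 223 227; 211 224 227; 212 225 226; 213 224 225; 
262 .....................................RRRRRRRRRRRRR........................................ 
    .....................................RRRRRRRRRRRRR........................................
268 .....................................RRRRRRRRRRRRR........................................ 
    .....................................RRRRRRRRRRRRR........................................
272 .....................................RRRRRRRRRRRRR......................
[... 178 characters left out ...]
############################### 
    ............####...##................RRRRRRRRRRRRR.................##....####.............
280 ############################################R############################################# 
    ...........##########................RRRRRRRRRRRRR..................##########............
290 ##################################..########R########..################################### 
    ........#############................RRRRRRRRRRRRR..................#############.........
300 #################################...########R#######....################################## 
    ...##################................RRRRRRRRRRRRR.................###################....
```

step_hand(moves=[0, 0, 0.003, 0, 0, 0, 0.5, 0, 0, 0.006, 0, 0, 0, 0.5, 0, 0, 0.009, 0, 0, 0, 0.5, 0, 0, 0.012, 0, 0, 0, 0.5, 0, 0, 0.012, 0, 0, 0, 0.5])

```text
time_s: 7.1
position: [0.4771, 0.3524, 0.0299]
tcp_rot: [[-0.995, -0.095, -0.001], [-0.095, 0.995, -0.001], [0.001, -0.0, -1.0]]
force: [-1.1, -0.5, -0.5]
opening: 0.502
grasp_force: 0.0
```

step_hand(moves=[0, 0, 0, 0, 0, 0, 0.1, 0, 0, 0, 0, 0, 0, 0.1, 0, 0, 0, 0, 0, 0, 0.1, 0, 0, 0, 0, 0, 0, 0.1, 0, 0, 0, 0, 0, 0, 0.1, 0, 0, 0, 0, 0, 0, 0.1, 0, 0, 0, 0, 0, 0, 0.1])

```text
time_s: 7.8
position: [0.4776, 0.3526, 0.0307]
tcp_rot: [[-0.995, -0.095, 0.0], [-0.095, 0.995, 0.0], [-0.0, -0.0, -1.0]]
force: [-0.0, -0.1, 0.7]
opening: 0.15
grasp_force: 30.0
```

step_hand(moves=[0, 0, 0, 0, 0, 0, 0.35, 0, 0, 0, 0, 0, 0, 0.35, 0, 0, 0, 0, 0, 0, 0.35, 0, 0, 0, 0, 0, 0, 0.35, 0, 0, 0.004, 0, 0, 0, 0.35, 0, 0, 0.008, 0, 0, 0, 0.35, 0, 0, 0.011, 0, 0, 0, 0.35, 0, 0, 0.011, 0, 0, 0, 0.35])

```text
time_s: 8.6
position: [0.477, 0.3524, 0.0188]
tcp_rot: [[-0.995, -0.095, -0.001], [-0.095, 0.995, -0.001], [0.001, -0.001, -1.0]]
force: [0.4, 1.3, 0.4]
opening: 0.347
grasp_force: 0.0
```

step_hand(moves=[0, 0, 0, 0, 0, 0, 0, 0, 0, 0, 0, 0, 0, 0, 0, 0, 0, 0, 0, 0, 0, 0, 0, 0, 0, 0, 0, 0, 0, 0, 0, 0, 0, 0, 0])

```text
time_s: 9.1
position: [0.4776, 0.3527, 0.0197]
tcp_rot: [[-0.995, -0.095, 0.0], [-0.095, 0.995, 0.0], [-0.0, 0.0, -1.0]]
force: [0.3, 0.3, 0.0]
opening: 0.162
grasp_force: 30.0
```

```bash
python3 - <<'E'
from h import *
s=bot.read_state(); np.savez("grip.npz",p=s["position"],R=s["tcp_rot"]); print(s["position"],s["force"])
t=load("s7"); n=cam("scene"); save(n,"s8")
cv2.imwrite("pics/s78.png",np.vstack([cv2.resize(i["color"][155:225,170:260,::-1],(800,300),interpolation=cv2.INTER_CUBIC) for i in (t,n)]))
E
```

```text
[0.47759931 0.35267022 0.01966679] [0.25597378 0.30420916 0.03499045]
```

View pics/s78.png

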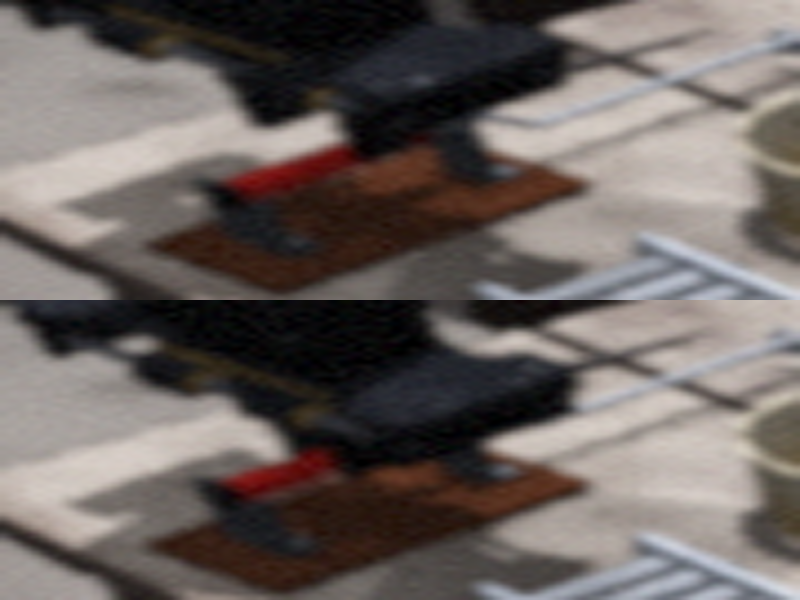

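```bash
cat >> h.py <<'E'
O=np.array([.4755,-.108,.0413]); _a=np.radians(93.55)
YT=np.array([np.cos(_a)*np.cos(.13),np.sin(_a)*np.cos(.13),np.sin(.13)]); XT=np.array([np.sin(_a),-np.cos(_a),0]); ZT=np.cross(XT,YT)
def hook_at(x,y,z):
    """tool pose for the blade's lower edge at track x,y,z"""
    Rt=np.c_[YT,XT,-ZT]; blade=O+XT*x+YT*y+ZT*z
    return blade+YT*(.2155-.0105)+ZT*(.046-.040), Rt
def rel(lst):
    """targets in tool axes now, angles too"""
    s=bot.read_state(); r=s["tcp_rot"]
    for p,q in lst: print(np.round(r.T@(np.array(p)-s["position"]),4),np.round(R.from_matrix(r.T@q).as_rotvec(degrees=True),2), "world",np.round(p,3))
E
```

step_hand(moves=[0, 0, -0.02, 0, 0, 0, 0, 0, 0, -0.04, 0, 0, 0, 0, 0, 0, -0.08, 0, 0, 0, 0, 0, 0, -0.12, 0, 0, 0, 0, 0, 0, -0.16, 0, 0, 0, 0, 0, 0, -0.19, 0, 0, 0, 0, 0, 0, -0.19, 0, 0, 0, 0])

```text
time_s: 9.85
position: [0.4804, 0.3542, 0.2144]
tcp_rot: [[-0.995, -0.096, 0.009], [-0.096, 0.995, 0.005], [-0.01, 0.004, -1.0]]
force: [0.8, 1.2, -1.1]
opening: 0.151
grasp_force: 30.0
```

```bash
python3 - <<'E'
from h import *
rel([hook_at(-.008,.2,.06)])
E
```

```text
[ 0.0443 -0.0668  0.0545] [-5.36  6.04 91.84] world [0.443 0.284 0.159]
```

step_hand(moves=[0, 0, 0, -0.47, 0.53, 8, 0, 0, -0.01, 0, -0.93, 1.05, 16, 0, 0.01, -0.02, 0, -1.4, 1.58, 24, 0, 0.01, -0.03, 0, -1.87, 2.1, 32, 0, 0.02, -0.04, 0, -2.33, 2.63, 40, 0, 0.03, -0.05, 0, -2.8, 3.15, 48, 0, 0.04, -0.067, 0, -3.27, 3.68, 56, 0, 0.044, -0.067, 0, -3.74, 4.2, 64, 0, 0.044, -0.067, 0, -4.2, 4.74, 72, 0, 0.044, -0.067, 0, -4.67, 5.26, 80, 0, 0.044, -0.067, 0.01, -5.14, 5.8, 88, 0, 0.044, -0.067, 0.02, -5.36, 6.04, 91.84, 0, 0.044, -0.067, 0.03, -5.36, 6.04, 91.84, 0, 0.044, -0.067, 0.03, -5.36, 6.04, 91.84, 0, 0.044, -0.067, 0.03, -5.36, 6.04, 91.84, 0])

```text
time_s: 11.35
position: [0.4397, 0.2817, 0.1788]
tcp_rot: [[-0.061, 0.998, -0.019], [0.99, 0.063, 0.124], [0.125, -0.011, -0.992]]
force: [0.3, -0.0, -1.9]
opening: 0.154
grasp_force: 30.0
```

```bash
python3 - <<'E'
from h import *
rel([hook_at(-.008,.2,.06),hook_at(-.008,.155,.0175),hook_at(-.008,.018,.0175),hook_at(-.008,.018,.002),hook_at(-.008,.19,.002)])
c=cam("scene"); save(c,"s9"); t=cam("top"); save(t,"t9")
a=cv2.resize(c["color"][150:310,180:360],(450,400)); b=cv2.resize(t["color"][200:310,130:350],(450,225))
cv2.imwrite("pics/st9.png",np.vstack([a,b])[:,:,::-1])
E
```

```text
[-0.0006  0.0038  0.0196] [-0.64  0.26 -0.04] world [0.443 0.284 0.159]
[-0.0454  0.0043  0.0623] [-0.64  0.26 -0.04] world [0.446 0.245 0.111]
[-0.1824  0.0044  0.0629] [-0.64  0.26 -0.04] world [0.454 0.109 0.094]
[-0.1823  0.0046  0.0784] [-0.64  0.26 -0.04] world [0.454 0.111 0.078]
[-0.0103  0.0045  0.0776] [-0.64  0.26 -0.04] world [0.443 0.281 0.1  ]
```

View pics/st9.png

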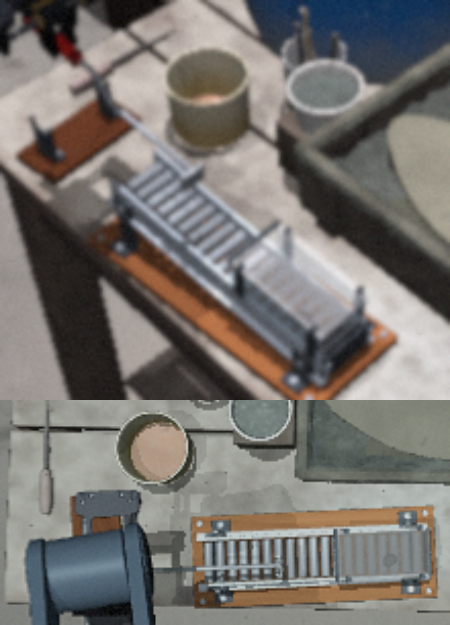

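```bash
python3 - <<'E'
from h import *
s=bot.read_state(); r=s["tcp_rot"]; hx,hy,hz=-r[:,0],r[:,1],-r[:,2]
o=s["position"]-hx*.0105+hz*.040
top=o+hx*.2155-hz*.025; bot_=top-hz*.021
c,t=load("s9"),load("t9")
print("pred top/bottom",top,bot_)
for n,v,(x0,y0,f) in (("s",c,(180,150,2.5)),("t",t,(130,200,450/220))): 
    for X in (top+hy*.013,top-hy*.013,bot_+hy*.013,bot_-hy*.013): print(n,(proj(v,X)-[x0,y0])*f+([0,400] if n=="t" else [0,0]))
a=cv2.resize(c["color"][205:235,240:275],(560,480),interpolation=cv2.INTER_CUBIC); b=cv2.resize(t["color"][270:300,245:280],(560,480)[:2],interpolation=cv2.INTER_CUBIC)
im=np.hstack([a,b])[:,:,::-1].copy()
cv2.imwrite("pics/z9.png",cv2.resize(im,(800,343)))
E
```

```text
pred top/bottom [0.45313978 0.07705946 0.16876465] [0.45278457 0.07968141 0.14793201]
s [[200.78911832 163.55983445]]
s [[181.27173161 177.25789668]]
s [[200.90619733 176.97303669]]
s [[181.62645091 190.62922531]]
t [[279.92941011 554.46761928]]
t [[280.6449748  574.56265181]]
t [[279.3191591  554.71298259]]
t [[280.02507782 574.55587608]]
```

View pics/z9.png

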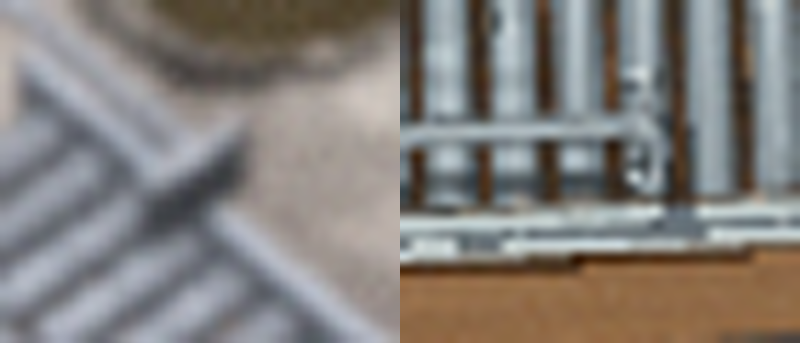

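step_hand(moves=[-0.01, 0.004, 0.02, -0.6, 0.26, 0, 0, -0.03, 0.004, 0.04, -0.6, 0.26, 0, 0, -0.045, 0.004, 0.05, -0.6, 0.26, 0, 0, -0.045, 0.004, 0.0575, -0.6, 0.26, 0, 0, -0.045, 0.004, 0.0575, -0.6, 0.26, 0, 0, -0.045, 0.004, 0.0575, -0.6, 0.26, 0, 0])

```text
time_s: 12.05
position: [0.4465, 0.2454, 0.1174]
tcp_rot: [[-0.061, 0.998, -0.006], [0.99, 0.061, 0.131], [0.131, 0.002, -0.991]]
force: [0.2, -0.4, -1.5]
opening: 0.157
grasp_force: 30.0
```

```bash
python3 - <<'E'
from h import *
bot.capture("wrist")
rel([hook_at(-.008,.155,.0175),hook_at(-.008,.018,.0175)])
E
```

```text
[-0.0015 -0.0011  0.0062] [ 0.16 -0.06 -0.02] world [0.446 0.245 0.111]
[-0.1385 -0.001   0.0061] [ 0.16 -0.06 -0.02] world [0.454 0.109 0.094]
```

step_hand(moves=[0, -0.001, 0.003, 0, 0, 0, 0, -0.001, -0.001, 0.006, 0, 0, 0, 0, -0.02, -0.001, 0.006, 0, 0, 0, 0, -0.04, -0.001, 0.006, 0, 0, 0, 0, -0.06, -0.001, 0.006, 0, 0, 0, 0, -0.07, -0.001, 0.006, 0, 0, 0, 0, -0.07, -0.001, 0.006, 0, 0, 0, 0])

```text
time_s: 12.8
position: [0.4492, 0.1753, 0.1017]
tcp_rot: [[-0.058, 0.998, -0.007], [0.99, 0.058, 0.13], [0.13, 0.0, -0.991]]
force: [-0.8, -0.3, -2.0]
opening: 0.158
grasp_force: 30.0
```

```bash
python3 - <<'E'
from h import *
bot.capture("wrist")
s=bot.read_state(); print(s["force"],s["moment"])
rel([hook_at(-.008,.018,.0175)])
E
```

```text
[-0.48032001  0.34491662 -1.72383019] [-0.15305231  0.00407249  0.05765598]
[-0.0675  0.0009 -0.0005] [ 0.06 -0.05 -0.17] world [0.454 0.109 0.094]
```

step_hand(moves=[-0.015, 0.001, -0.0005, 0, 0, 0, 0, -0.03, 0.001, -0.0005, 0, 0, 0, 0, -0.045, 0.001, -0.0005, 0, 0, 0, 0, -0.06, 0.001, -0.0005, 0, 0, 0, 0, -0.0675, 0.001, -0.0005, 0, 0, 0, 0, -0.0675, 0.001, -0.0005, 0, 0, 0, 0, -0.0675, 0.001, -0.0005, 0, 0, 0, 0])

```text
time_s: 13.55
position: [0.454, 0.1099, 0.0936]
tcp_rot: [[-0.06, 0.998, -0.007], [0.99, 0.061, 0.13], [0.13, 0.001, -0.991]]
force: [0.3, -0.1, -2.2]
opening: 0.157
grasp_force: 30.0
```

```bash
python3 - <<'E'
from h import *
c=cam("top"); save(c,"t10"); sc=cam("scene"); save(sc,"s10")
s=bot.read_state(); print(s["force"],s["moment"])
rel([hook_at(-.008,.018,.002)])
r=s["tcp_rot"]; hx,hy,hz=-r[:,0],r[:,1],-r[:,2]; b=s["position"]-hx*.0105+hz*.040+hx*.2155-hz*.025
print(proj(c,b),proj(sc,b),"pebble",proj(c,[.4633,-.0635,.053]),proj(sc,[.4633,-.0635,.053]))
im=np.hstack([cv2.resize(c["color"][255:300,280:345],(400,277),interpolation=cv2.INTER_CUBIC),cv2.resize(sc["color"][235:300,260:345],(400,306),interpolation=cv2.INTER_CUBIC)[:277]])
cv2.imwrite("pics/z10.png",im[:,:,::-1])
E
```

```text
[-0.50226113 -0.39686251 -1.46214505] [-0.22251623  0.0944319   0.02088697]
[-0.0008  0.      0.0155] [ 0.05 -0.04 -0.04] world [0.454 0.111 0.078]
[[331.43268788 276.71100673]] [[308.24558043 276.49033731]] pebble [[320.1983444  277.59102403]] [[299.30839848 277.21506756]]
```

View pics/z10.png

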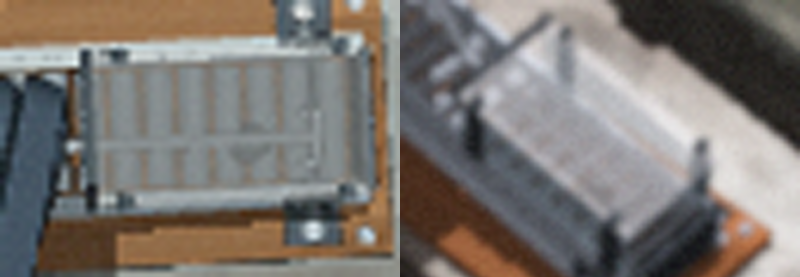

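step_hand(moves=[0, -0.002, 0.004, 0, 0, 0, 0, 0, -0.002, 0.008, 0, 0, 0, 0, 0, -0.002, 0.011, 0, 0, 0, 0, 0, -0.002, 0.013, 0, 0, 0, 0, 0, -0.002, 0.0145, 0, 0, 0, 0, 0, -0.002, 0.0145, 0, 0, 0, 0])

```text
time_s: 14.25
position: [0.4518, 0.111, 0.0789]
tcp_rot: [[-0.06, 0.998, -0.008], [0.99, 0.06, 0.13], [0.13, 0.0, -0.992]]
force: [-0.1, -0.4, -1.6]
opening: 0.157
grasp_force: 30.0
```

```bash
python3 - <<'E'
from h import *
bot.capture("wrist"); s=bot.read_state(); print(s["force"],s["moment"]); rel([hook_at(-.01,.018,.002)])
E
```

```text
[-0.64809326  0.1463046  -1.23426681] [-0.25011212  0.03926149 -0.06757042]
[-0.0001 -0.      0.0009] [ 0.05 -0.03 -0.09] world [0.452 0.111 0.078]
```

step_hand(moves=[0.01, 0, 0.0005, 0, 0, 0, 0, 0.02, 0, 0.0005, 0, 0, 0, 0, 0.03, 0, 0.0005, 0, 0, 0, 0, 0.04, 0, 0.0005, 0, 0, 0, 0, 0.05, 0, 0.0005, 0, 0, 0, 0, 0.06, 0, 0.0005, 0, 0, 0, 0, 0.07, 0, 0.0005, 0, 0, 0, 0, 0.08, 0, 0.0005, 0, 0, 0, 0, 0.09, 0, 0.0005, 0, 0, 0, 0, 0.1, 0, 0.0005, 0, 0, 0, 0, 0.11, 0, 0.0005, 0, 0, 0, 0, 0.12, 0, 0.0005, 0, 0, 0, 0, 0.13, 0, 0.0005, 0, 0, 0, 0, 0.14, 0, 0.0005, 0, 0, 0, 0, 0.15, 0, 0.0005, 0, 0, 0, 0, 0.16, 0, 0.0005, 0, 0, 0, 0, 0.165, 0, 0.0005, 0, 0, 0, 0, 0.165, 0, 0.0005, 0, 0, 0, 0])

```text
time_s: 16.1
position: [0.4419, 0.2752, 0.1002]
tcp_rot: [[-0.061, 0.998, -0.007], [0.99, 0.061, 0.13], [0.13, 0.001, -0.991]]
force: [-0.1, -0.6, -1.7]
opening: 0.165
grasp_force: 30.0
```

```bash
cat >> h.py <<'E'
def pebble(c,lo,hi):
    """dark grey blob near the lane: pixel -> point on the plane 6 mm above the rollers"""
    a=c["color"].astype(int); m=((a.sum(2)<240)&(np.ptp(a,axis=2)<25)).astype(np.uint8)
    out=[]
    for k in cv2.findContours(m,0,cv2.CHAIN_APPROX_NONE)[0]:
        if cv2.contourArea(k)<6: continue
        p=k.reshape(-1,2); o,d=ray(c,p); n=ZT; P0=O+ZT*.009
        w=o+d*(((P0-o)@n)/(d@n))[:,None]; t=np.c_[(w-O)@XT,(w-O)@YT]
        mn,mx=t.min(0),t.max(0); ce=(mn+mx)/2
        if abs(ce[0])<.03 and lo<ce[1]<hi: out.append((p.mean(0).round(),ce.round(4),(mx-mn).round(4)))
    return out
E
python3 - <<'E'
from h import *
s=bot.read_state(); print(s["force"])
c=cam("top"); save(c,"t11"); print(pebble(c,0,.32)); print(pebble(load("t10"),0,.3))
rel([hook_at(-.01,.183,.05)])
E
```

```text
[-0.12762914 -0.58556794 -1.65504891]
[(array([232., 287.]), array([-0.0228,  0.2974]), array([0.0167, 0.0225])), (array([274., 281.]), array([-0.015 ,  0.1775]), array([0.0252, 0.0062])), (array([252., 274.]), array([0.0098, 0.2382]), array([0.0306, 0.0066]))]
[(array([291., 285.]), array([-0.0265,  0.1306]), array([0.0333, 0.0232])), (array([235., 273.]), array([0.0131, 0.2838]), array([0.0659, 0.0215]))]
[-0.0004 -0.0001 -0.0475] [ 0.05 -0.02 -0.04] world [0.442 0.268 0.147]
```

```bash
python3 - <<'E'
from h import *
t0,t1=load("top1"),load("t11")
g0,g1=[x["color"].astype(int).sum(2)//3 for x in (t0,t1)]
print("guard"); print(g0[272:285,312:330]); print(g1[272:285,312:330])
print("blade",proj(t1,[O+XT*-.01+YT*.183,O+XT*-.01+YT*.199]))
print(g1[270:288,258:280])
E
```

```text
guard
[[130 121 113 126 131 135 130 111 122 129 135 131 122 114 128 131 138 127]
 [132 121 114 129 133 134 125 114 115 131 135 131 125 117 125 134 133 126]
 [130 119 113 128 133 135 126 114 118 125 133 133 128 114 126 132 136 129]
 [130 115 114 127 133 132 125 110 110 109 114 132 124 113 124 130 135 129]
 [129 122 114 126 131 135 113 107 113 112 111 111 127 118 126 132 133 128]
 [131 125 117 126 130 126 107 111 112 116 116 110 118 117 123 131 130 131]
 [130 126 116 128 130 119 107 114 116 119 111 110 120 116 122 131 133 131]
 [129 127 114 124 133 123 112 115 114 116 111 111 126 109 120 131 135 130]
 [131 122 114 126 132 123 107 113 112 108 121 135 125 106 122 129 134 130]
 [130 127 116 122 130 132 121 108 113 123 134 136 128 116 121 131 132 128]
 [130 126 109 120 131 132 130 120 113 130 132 136 128 117 118 128 129 131]
 [132 125 110 121 132 133 126 120 116 127 131 129 126 110 117 130 129 126]
 [129 126 113 120 127 125 126 117 116 119 125 125 116 119 117 116 117 109]]
[[135 124 119 132 140 140 132 115 125 139 141 137 129 122 134 138 141 133]
 [132 125 119 135 140 138 132 120 125 137 1
[... 1897 characters left out ...]
9 187 189 193 120  72  64  67
  158 184 158 123]
 [129 136 147 146 108 102 102  92  96  93  67  60  69  83 106  74  61  67
  155 186 161 129]
 [ 46  78  90  81  74  50  61  70  75  83  77  62 130  72 115  72  60  55
  136 186 160 129]
 [ 53 139 167 149 114  50  75 112  68  59  56  59 135  93 129  75  67  60
  135 189 161 131]
 [ 57 137 158 147 115  51  73 146 158 139 103  81 208 127 148  84  75  65
  136 189 163 130]
 [ 57 136 157 157 115  35  72 143 155 136  98  53  75  90 107 134  74  59
  133 186 160 129]
 [ 57 139 149 152 112  47  67 140 148 134 102  51 124 157 192 131  63  67
  126 148 124  89]
 [ 61  98 129 102  92  72  74 118  89  91  80  89 142 135 110 109 113 147
  162 146 149 150]]
```

step_hand(moves=[0.001, 0, -0.02, 0, 0, 0, 0, 0.001, 0, -0.05, 0, 0, 0, 0, 0.001, 0, -0.08, 0, 0, 0, 0, 0, 0, -0.11, 0, 0, 0, 0, 0, 0, -0.11, 0, 0, 0, 0])

```text
time_s: 16.65
position: [0.4459, 0.2601, 0.2129]
tcp_rot: [[-0.06, 0.998, 0.002], [0.989, 0.059, 0.132], [0.132, 0.01, -0.991]]
force: [0.7, 0.1, -1.3]
opening: 0.157
grasp_force: 30.0
```

```bash
python3 - <<'E'
from h import *
g=np.load("grip.npz"); bot.capture("wrist"); rel([(g["p"]+[0,0,.18],g["R"])])
c=cam("top"); save(c,"t12"); print(pebble(c,.13,.3))
g1=c["color"].astype(int).sum(2)//3; print(g1[272:288,258:276])
E
```

```text
[0.0884 0.0387 0.023 ] [  6.26  -5.59 -91.91] world [0.478 0.353 0.2  ]
[(array([238., 286.]), array([-0.0214,  0.2755]), array([0.0194, 0.0334])), (array([252., 274.]), array([0.0098, 0.2382]), array([0.0306, 0.0065]))]
[[ 98 148 192 155  95  69 143 169 177 127  67  52 135 174 161 113  48 105]
 [ 99 142 187 139 101  80 117 150 157 129  68  61 134 171 160 117  42 100]
 [ 89 144 187 136  99  75 117 149 157 131  70  61 133 167 161 122  77  97]
 [ 94 142 186 139 116  72 133 174 179 131  68  53 127 130 204 170 201  94]
 [ 88 161 200 153 118  74 113 170 179 144  69  60 137 166 163  80 199  87]
 [ 79 159 198 156 120  66 114 172 178  91  61  45  86 162 163  82 199  58]
 [ 84 156 191 154 122  73 114 168  87  77  86  83  74  72 133  90 199  56]
 [124 135 145 133 130 124 149 147 153 145 151 151 154 172 172 173 203  47]
 [185 181 183 180 178 170 169 168 164 167 163 140 139 159 155 153 205  43]
 [ 90 126 144 122  99  61  70  80  61  88  68  63  45  98 164  98 203  40]
 [ 63 151 185 160 122  59  81 107  79  92  92  66  70 158 163 101 208  40]
 [ 60 158 182 161 122  56  91 168  94  64  66  46 128 152 126 100 210  47]
 [ 62 154 173 162 125  51  88 167 190 156 113  56 120 152 163 199 209  49]
 [ 63 148 101 100 130  47  76 108 115  96  77  54  80 106  78  69  49  52]
 [ 51  99 107 102  80  45  60 107 112  92  72  49  83 103  89  72  67  62]
 [ 62  83 110  91  78  74  76 113  92  94  74  87 115 113 109 111 119 149]]
```

step_hand(moves=[0, 0, 0, 0.5, -0.5, -8, 0, 0.01, 0, 0, 1.1, -1, -16, 0, 0.02, 0.01, 0, 1.6, -1.5, -24, 0, 0.03, 0.01, 0, 2.2, -1.9, -32, 0, 0.04, 0.02, 0, 2.7, -2.4, -40, 0, 0.05, 0.02, 0, 3.3, -2.9, -48, 0, 0.06, 0.03, 0.01, 3.8, -3.4, -56, 0, 0.07, 0.03, 0.01, 4.4, -3.9, -64, 0, 0.08, 0.035, 0.015, 4.9, -4.4, -72, 0, 0.088, 0.039, 0.02, 5.5, -4.9, -80, 0, 0.088, 0.039, 0.023, 6, -5.4, -88, 0, 0.088, 0.039, 0.023, 6.26, -5.59, -91.9, 0, 0.088, 0.039, 0.023, 6.26, -5.59, -91.9, 0, 0.088, 0.039, 0.023, 6.26, -5.59, -91.9, 0, 0.088, 0.039, 0.023, 6.26, -5.59, -91.9, 0])

```text
time_s: 18.25
position: [0.4759, 0.3522, 0.1969]
tcp_rot: [[-0.995, -0.095, -0.006], [-0.095, 0.995, -0.002], [0.006, -0.001, -1.0]]
force: [0.3, 0.0, -1.9]
opening: 0.157
grasp_force: 30.0
```

```bash
python3 - <<'E'
from h import *
g=np.load("grip.npz"); bot.capture("wrist");bot.capture("wrist"); rel([(g["p"]+[0,0,.05],g["R"]),(g["p"],g["R"])])
c=cam("top"); save(c,"t13"); g1=c["color"].astype(int).sum(2)//3; print(g1[272:288,258:276])
E
```

```text
[-0.002   0.0003  0.1278] [-0.04 -0.29 -0.  ] world [0.478 0.353 0.07 ]
[-0.0023  0.0004  0.1778] [-0.04 -0.29 -0.  ] world [0.478 0.353 0.02 ]
[[112 167 203 154  99  84 141 172 178 142  71  64 150 193 178 126  49 114]
 [106 167 207 155 105  81 137 171 176 143  72  64 150 191 179 126  48 108]
 [105 163 201 157 102  82 137 173 178 146  64  66 152 189 176 131  47 108]
 [100 162 202 157 112  73 130 169 180 147  71  60 150 188 169 132  43 107]
 [ 82 161 200 155 117  77 115 174 182 147  72  61 156 187 170 135  51 104]
 [ 84 159 201 154 117  69 118 175 177  89  65  47  87 166 185 137  47  79]
 [ 81 159 197 157 127  69 122 171  84  71  95  84  69  78 186 138  51  68]
 [ 87 157 191 158 125  59 106 138  72  93  98  97  80  76 187 141  53  74]
 [ 74 158 188 158 116  59 102  85  87 103  98  92  81  77 190 139  57  70]
 [ 70 156 186 161 119  57  95 116  94 105 101  89  74 137 186 144  67  71]
 [ 67 154 183 162 122  53  85 107  83  89  93  72  85 179 184 144  69  64]
 [ 69 156 180 161 124  59  91 169  91  68  62  49 146 174 182 142  73  64]
 [ 75 153 174 166 128  54  84 169 191 156 113  56 123 171 178 144  67  65]
 [ 58 155 172 172 126  38  90 174 188 155 112  55 120 170 180 145  70  56]
 [ 56 160 166 167 126  47  82 169 186 151 113  49 128 168 178 142  84  72]
 [ 63 113 138 112  95  74  79 123  89  88  75  84 113 137 109 109 115 149]]
```

step_hand(moves=[-0.001, 0, 0.03, 0, -0.1, 0, 0, -0.002, 0, 0.07, 0, -0.3, 0, 0, -0.002, 0, 0.11, 0, -0.3, 0, 0, -0.002, 0, 0.125, 0, -0.3, 0, 0, -0.002, 0, 0.14, 0, -0.3, 0, 0, -0.002, 0, 0.155, 0, -0.3, 0, 0, -0.002, 0, 0.165, 0, -0.3, 0, 0, -0.002, 0, 0.1725, 0, -0.3, 0, 0, -0.002, 0, 0.177, 0, -0.3, 0, 0, -0.002, 0, 0.177, 0, -0.3, 0, 0, -0.002, 0, 0.177, 0, -0.3, 0, 0])

```text
time_s: 19.5
position: [0.4779, 0.3528, 0.0213]
tcp_rot: [[-0.995, -0.096, 0.002], [-0.096, 0.995, -0.0], [-0.002, -0.0, -1.0]]
force: [-0.0, -0.2, -1.8]
opening: 0.158
grasp_force: 30.0
```

```bash
python3 - <<'E'
from h import *
g=np.load("grip.npz"); rel([(g["p"],g["R"])])
E
```

```text
[ 0.0004 -0.      0.0016] [-0.01  0.09  0.05] world [0.478 0.353 0.02 ]
```

step_hand(moves=[0, 0, 0.0016, 0, 0, 0, 0, 0, 0, 0.002, 0, 0, 0, 0, 0, 0, 0.002, 0, 0, 0, 0, 0, 0, 0.002, 0, 0, 0, 0.35, 0, 0, 0.002, 0, 0, 0, 0.35, 0, 0, 0.002, 0, 0, 0, 0.35, 0, 0, 0.002, 0, 0, 0, 0.35, 0, 0, -0.02, 0, 0, 0, 0.35, 0, 0, -0.05, 0, 0, 0, 0.35, 0, 0, -0.09, 0, 0, 0, 0.35, 0, 0, -0.1, 0, 0, 0, 0.35, 0, 0, -0.1, 0, 0, 0, 0.35, 0, 0, -0.1, 0, 0, 0, 0.35])

```text
time_s: 20.8
position: [0.4766, 0.3522, 0.1199]
tcp_rot: [[-0.995, -0.096, -0.001], [-0.096, 0.995, -0.001], [0.001, -0.001, -1.0]]
force: [0.0, 0.7, -0.3]
opening: 0.348
grasp_force: 0.0
```

```bash
python3 - <<'E'
from h import *
c=cam("wrist"); save(c,"w14")
hsv=cv2.cvtColor(c["color"],cv2.COLOR_RGB2HSV)
m=(((hsv[...,0]<6)|(hsv[...,0]>172))&(hsv[...,1]>150)&(hsv[...,2]>90)).astype(np.uint8)
k=max(cv2.findContours(m,0,cv2.CHAIN_APPROX_NONE)[0],key=cv2.contourArea).reshape(-1,2)
w=onplane(c,k,.067)[:,:2]*1000
print(k.min(0),k.max(0),cv2.minAreaRect(w.astype(np.float32)),cv2.fitLine(w.astype(np.float32),2,0,.01,.01).ravel())
t=load("t13"); o,d=ray(t,[(268.4,280.1)]); P0=O+ZT*.008; w=o+d[0]*(((P0-o)@ZT)/(d[0]@ZT)); print("pebble",w,(w-O)@XT,(w-O)@YT)
E
```

```text
[309 183] [328 285] ((469.2958679199219, 353.6336669921875), (75.3294906616211, 13.647003173828125), 5.09247350692749) [9.9574941e-01 9.2103638e-02 4.6816037e+02 3.5360678e+02]
pebble [0.45330954 0.08148948 0.07427353] -0.010414776031552221 0.193166940816964
```

```bash
cat >> h.py <<'E'
def lane_pose(x,y,z):
    """tool square to the rollers, closing along the lane, TCP at track x,y,z"""
    return O+XT*x+YT*y+ZT*z, np.c_[-XT,YT,-ZT]
E
python3 - <<'E'
from h import *
rel([lane_pose(-.0104+.02,.193,.1),lane_pose(-.0104,.193,-.02)])
E
```

```text
[ 0.0293 -0.2799 -0.0457] [-7.55 -0.25  1.96] world [0.474 0.071 0.165]
[ 0.0485 -0.2634  0.0733] [-7.55 -0.25  1.96] world [0.453 0.085 0.046]
```

step_hand(moves=[0, -0.02, -0.03, 0, 0, 0, 0.45, 0.01, -0.06, -0.046, -2, 0, 1, 0.45, 0.015, -0.11, -0.046, -4, 0, 1, 0.45, 0.02, -0.16, -0.046, -6, -0.2, 2, 0.45, 0.025, -0.21, -0.046, -7.5, -0.2, 2, 0.45, 0.029, -0.26, -0.046, -7.5, -0.2, 2, 0.45, 0.029, -0.28, -0.046, -7.5, -0.2, 2, 0.45, 0.029, -0.28, -0.046, -7.5, -0.2, 2, 0.45, 0.029, -0.28, -0.046, -7.5, -0.2, 2, 0.45])

```text
time_s: 21.75
position: [0.4745, 0.0712, 0.1657]
tcp_rot: [[-0.998, -0.059, -0.009], [-0.06, 0.99, 0.131], [0.001, 0.131, -0.991]]
force: [-1.2, 1.0, -0.6]
opening: 0.448
grasp_force: 0.0
```

```bash
python3 - <<'E'
from h import *
c=cam("wrist"); save(c,"w15"); print(proj(c,O+XT*-.0104+YT*.193+ZT*.008))
cv2.imwrite("pics/w15.png",c["color"][:,:,::-1])
print(pebble(c,.14,.27))
E
```

```text
[[314.73309951 208.46341499]]
[(array([388., 236.]), array([0.0123, 0.2528]), array([0.0179, 0.0035])), (array([311., 232.]), array([0.0086, 0.1894]), array([0.011 , 0.0009])), (array([255., 234.]), array([0.0106, 0.143 ]), array([0.0204, 0.0022])), (array([291., 228.]), array([0.0056, 0.1737]), array([0.0135, 0.0009])), (array([273., 229.]), array([0.0064, 0.1584]), array([0.0152, 0.0017])), (array([352., 215.]), array([-0.0054,  0.2238]), array([0.0107, 0.001 ])), (array([372., 203.]), array([-0.0138,  0.2398]), array([0.0309, 0.0027])), (array([317., 208.]), array([-0.0064,  0.1948]), array([0.0462, 0.0194])), (array([407., 214.]), array([-0.0051,  0.2684]), array([0.0495, 0.0033])), (array([391., 201.]), array([-0.0141,  0.2562]), array([0.0317, 0.0049]))]
```

View pics/w15.png

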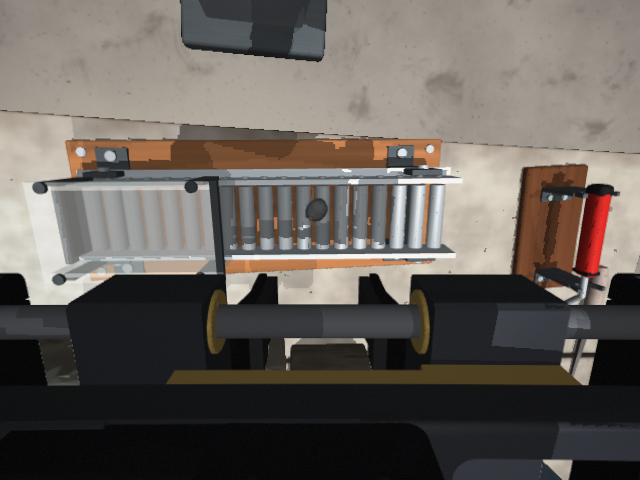

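```bash
python3 -c '
from h import *
rel([lane_pose(-.0104,.195,-.015),lane_pose(-.0104,.195,-.03)])'
```

```text
[0.0205 0.0005 0.1153] [ 0.09 -0.03 -0.03] world [0.453 0.086 0.052]
[0.0205 0.0004 0.1303] [ 0.09 -0.03 -0.03] world [0.453 0.088 0.037]
```

step_hand(moves=[0.01, 0, 0.03, 0, 0, 0, 0.45, 0.02, 0, 0.06, 0, 0, 0, 0.45, 0.0205, 0.0005, 0.09, 0, 0, 0, 0.45, 0.0205, 0.0005, 0.105, 0, 0, 0, 0.45, 0.0205, 0.0005, 0.115, 0, 0, 0, 0.45, 0.0205, 0.0005, 0.115, 0, 0, 0, 0.45, 0.0205, 0.0005, 0.115, 0, 0, 0, 0.45])

```text
time_s: 22.5
position: [0.4546, 0.086, 0.0531]
tcp_rot: [[-0.998, -0.063, -0.006], [-0.063, 0.99, 0.13], [-0.003, 0.13, -0.992]]
force: [0.2, -0.6, 0.5]
opening: 0.453
grasp_force: 0.0
```

step_hand(moves=[0, 0, 0.003, 0, 0, 0, 0.45, 0, 0, 0.005, 0, 0, 0, 0.45, 0, 0, 0.005, 0, 0, 0, 0.45])

```text
time_s: 22.8
position: [0.4545, 0.0859, 0.0482]
tcp_rot: [[-0.998, -0.061, -0.005], [-0.061, 0.99, 0.13], [-0.003, 0.13, -0.992]]
force: [-0.4, -0.2, 0.3]
opening: 0.45
grasp_force: 0.0
```

step_hand(moves=[0, 0, 0.002, 0, 0, 0, 0.45, 0, 0, 0.004, 0, 0, 0, 0.45, 0, 0, 0.004, 0, 0, 0, 0.45])

```text
time_s: 23.1
position: [0.4541, 0.0864, 0.0438]
tcp_rot: [[-0.998, -0.061, -0.006], [-0.061, 0.99, 0.13], [-0.002, 0.13, -0.991]]
force: [0.2, -0.6, -0.3]
opening: 0.447
grasp_force: 0.0
```

step_hand(moves=[0, 0, 0.002, 0, 0, 0, 0.45, 0, 0, 0.004, 0, 0, 0, 0.45, 0, 0, 0.004, 0, 0, 0, 0.45], lines="2,4")

```text
position: [0.454, 0.087, 0.0397]
tcp_rot: [[-0.998, -0.061, -0.007], [-0.061, 0.99, 0.13], [-0.001, 0.13, -0.991]]
force: [1.2, -0.1, 0.7]
```

step_hand(moves=[0, 0, 0.001, 0, 0, 0, 0.45, 0, 0, 0.002, 0, 0, 0, 0.45, 0, 0, 0.002, 0, 0, 0, 0.45], lines="2,4")

```text
position: [0.4541, 0.0873, 0.0379]
tcp_rot: [[-0.998, -0.061, -0.006], [-0.061, 0.99, 0.13], [-0.002, 0.13, -0.991]]
force: [0.4, 1.3, 0.0]
```

```bash
python3 -c '
from h import *
s=bot.read_state(); print((s["position"]-O)@np.c_[XT,YT,ZT],s["force"])'
```

```text
[-0.00922653  0.19414929 -0.02876947] [4.48922130e-01 1.31444080e+00 3.45039518e-05]
```

Close here.

step_hand(moves=[0, 0, 0, 0, 0, 0, 0.1, 0, 0, 0, 0, 0, 0, 0.1, 0, 0, 0, 0, 0, 0, 0.1, 0, 0, 0, 0, 0, 0, 0.1, 0, 0, 0, 0, 0, 0, 0.1, 0, 0, 0, 0, 0, 0, 0.1])

```text
time_s: 24.3
position: [0.4544, 0.0872, 0.0381]
tcp_rot: [[-0.998, -0.061, -0.006], [-0.061, 0.99, 0.13], [-0.002, 0.13, -0.992]]
force: [0.0, -0.0, 0.3]
opening: 0.163
grasp_force: 30.0
```

step_hand(moves=[0, 0, 0, 0, 0, 0, 0.4, 0, 0, 0, 0, 0, 0, 0.4, 0, 0, 0, 0, 0, 0, 0.4, 0, 0, 0.002, 0, 0, 0, 0.4, 0, 0, 0.004, 0, 0, 0, 0.4, 0, 0, 0.004, 0, 0, 0, 0.4])

```text
time_s: 24.9
position: [0.4543, 0.0877, 0.035]
tcp_rot: [[-0.998, -0.062, -0.005], [-0.062, 0.99, 0.13], [-0.003, 0.13, -0.991]]
force: [-1.1, -2.3, 11.7]
opening: 0.393
grasp_force: 5.9
```

step_hand(moves=[0, 0, 0, 0, 0, 0, 0.1, 0, 0, 0, 0, 0, 0, 0.1, 0, 0, 0, 0, 0, 0, 0.1, 0, 0, 0, 0, 0, 0, 0.1, 0, 0, 0, 0, 0, 0, 0.1])

```text
time_s: 25.4
position: [0.4543, 0.0876, 0.0348]
tcp_rot: [[-0.998, -0.062, -0.005], [-0.062, 0.99, 0.13], [-0.003, 0.13, -0.992]]
force: [-2.0, -1.8, 9.9]
opening: 0.146
grasp_force: 34.4
```

step_hand(moves=[0, 0, -0.005, 0, 0, 0, 0.1, 0, 0, -0.01, 0, 0, 0, 0.1, 0, 0, -0.02, 0, 0, 0, 0.1, 0, 0, -0.03, 0, 0, 0, 0.1, 0, 0, -0.04, 0, 0, 0, 0.1, 0, 0, -0.04, 0, 0, 0, 0.1])

```text
time_s: 26.0
position: [0.4557, 0.0823, 0.0753]
tcp_rot: [[-0.998, -0.061, -0.002], [-0.061, 0.99, 0.129], [-0.005, 0.129, -0.992]]
force: [0.2, -0.6, 0.9]
opening: 0.153
grasp_force: 30.0
```

```bash
python3 - <<'E'
from h import *
c=cam("wrist"); save(c,"w16"); g=c["color"].astype(int).sum(2)//3
print(proj(c,O+XT*-.0104+YT*.195+ZT*.006)); t=cam("top"); save(t,"t16"); g=t["color"].astype(int).sum(2)//3; print(g[272:288,258:276])
E
```

```text
[[316.95271206 264.22681747]]
[[ 75  36  95 104 117 111 109 105 107 103 103 102 101 101 102 103 100  98]
 [ 44  49 114 113 123 120 116 114 116 111 107 108 105 104 102 100 101 100]
 [ 23  56 123 133 126 125 123 119 121 116 108 107 109 110 105 104 103 102]
 [ 36  98 121 129 129 126 127 127 123 122 119 120 111 109 115 109 104 108]
 [ 45 107 114 128 129 130 132 127 128 129 123 124 118 122 119 117 112 108]
 [ 48 109 106 120 124 125 127 125 128 129 130 127 128 127 119 119 116 116]
 [ 51 101 101 119 120 119 123 124 125 129 129 129 128 128 129 126 124 122]
 [ 50  99  97 112 118 115 115 118 122 123 130 123 130 126 129 128 127 128]
 [ 55  94  91 108 113 109 111 116 116 117 120 120 124 127 127 126 127 130]
 [ 53  93  89  93 106 103 106 109 108 112 114 113 120 120 121 123 124 128]
 [ 88  88  88  88 105 105 109 104 106 105 108 110 113 111 116 118 116 121]
 [ 91  86  92  84  88 106 102 103 104 107 105 106 108 108 113 113 115 117]
 [ 87  86  86  84  81  99 100 105 102 102 103 101 106 105 104 106 109 111]
 [ 85  83  83  82  85  98  99  99 102 100 103  97 100 102 103 106 100 103]
 [ 80  80  83  82  83  95  98  94  95  96  99 100 101 101 101 101 105 105]
 [ 77  76  77  79  76  93  90  94  95  96  98  97  98 101 101  99 102 104]]
```

```bash
python3 - <<'E'
from h import *
a=load("top1")["color"].astype(int)
for n in ("t9","t11","t13","t16"):
    b=load(n)["color"].astype(int); d=np.abs(a-b).sum(2)[200:248,195:242]; print(n,(d>90).sum(), d.mean())
a=load("s9")["color"].astype(int); b=cam("scene"); save(b,"s16"); print((np.abs(a-b["color"].astype(int)).sum(2)[165:215,245:292]>90).sum())
rel([([.605,.225,.14],down(92)),([.605,.225,.06],down(92))])
E
```

```text
t9 903 111.6875
t11 913 114.26152482269504
t13 885 112.48404255319149
t16 890 112.44946808510639
1701
[-0.1592  0.1403 -0.0479] [7.47 0.03 1.52] world [0.605 0.225 0.14 ]
[-0.159   0.1299  0.0314] [7.47 0.03 1.52] world [0.605 0.225 0.06 ]
```

```bash
python3 - <<'E'
from h import *
for n in ("top1","t9","t13","t16"):
    c=load(n); h=cv2.cvtColor(c["color"],cv2.COLOR_RGB2HSV)
    m=((h[...,0]>15)&(h[...,0]<32)&(h[...,1]>70)).astype(np.uint8); m[:, :185]=0; m[:,290:]=0; m[:190]=0; m[260:]=0
    t=((h[...,0]>5)&(h[...,0]<15)&(h[...,1]>60)&(h[...,2]>120)).astype(np.uint8); t[:, :185]=0; t[:,290:]=0; t[:190]=0;t[252:]=0
    for q in (m,t):
        k=[x for x in cv2.findContours(q,0,cv2.CHAIN_APPROX_NONE)[0] if cv2.contourArea(x)>30]
        print(n,[(cv2.boundingRect(x),cv2.contourArea(x)) for x in k])
a=load("top1")["color"]; print(a[222,196:242:3].tolist()); 
b=load("t16")["color"]; print(b[222,196:242:3].tolist())
E
```

```text
top1 [((203, 208, 26, 22), 53.5)]
top1 [((206, 212, 27, 25), 276.5)]
t9 [((191, 209, 27, 30), 60.5)]
t9 [((195, 215, 26, 24), 270.5)]
t13 [((191, 209, 27, 30), 59.0)]
t13 [((195, 214, 26, 25), 227.5)]
t16 [((192, 209, 26, 22), 47.5)]
t16 [((195, 215, 26, 24), 215.0)]
[[159, 163, 157], [83, 84, 73], [57, 56, 44], [70, 64, 44], [147, 128, 111], [170, 146, 127], [173, 150, 134], [174, 150, 132], [178, 155, 135], [179, 156, 134], [179, 153, 137], [176, 152, 132], [146, 127, 110], [77, 75, 63], [141, 143, 137], [145, 146, 141]]
[[161, 135, 118], [177, 154, 134], [179, 158, 141], [181, 159, 142], [184, 160, 141], [183, 159, 137], [186, 161, 140], [186, 162, 141], [180, 156, 134], [49, 47, 33], [152, 153, 147], [156, 158, 150], [171, 172, 165], [167, 169, 161], [162, 163, 155], [168, 172, 162]]
```

```bash
python3 - <<'E'
from h import *
p=onplane(load("t16"),[(205.3,225.2)],.078)[0]; print(p)
rel([([p[0],p[1],.13],down(92)),([p[0],p[1],.032],down(92))])
E
```

```text
[0.60369082 0.26287786 0.078     ]
[-0.1602  0.1766 -0.0331] [7.47 0.03 1.52] world [0.604 0.263 0.13 ]
[-0.16    0.1639  0.0641] [7.47 0.03 1.52] world [0.604 0.263 0.032]
```

step_hand(moves=[0, 0, -0.03, 0, 0, 0, 0.1, -0.03, 0.03, -0.06, 2, 0, 0, 0.1, -0.06, 0.06, -0.06, 4, 0, 0, 0.1, -0.09, 0.1, -0.05, 6, 0, 1, 0.1, -0.12, 0.135, -0.04, 7.5, 0, 1.5, 0.1, -0.15, 0.165, -0.033, 7.5, 0, 1.5, 0.1, -0.16, 0.1766, -0.033, 7.5, 0, 1.5, 0.1, -0.16, 0.1766, -0.033, 7.5, 0, 1.5, 0.1, -0.16, 0.1766, -0.033, 7.5, 0, 1.5, 0.1])

```text
time_s: 27.05
position: [0.6021, 0.2624, 0.1286]
tcp_rot: [[-0.999, -0.036, -0.003], [-0.036, 0.999, -0.002], [0.003, -0.001, -1.0]]
force: [0.6, -0.6, -0.2]
opening: 0.153
grasp_force: 30.0
```

```bash
python3 - <<'E'
from h import *
p=onplane(load("t16"),[(205.3,225.2)],.078)[0]
rel([([p[0],p[1],.032],down(92))])
c=cam("top"); s=cam("scene"); save(s,"s17"); save(c,"t17")
h=cv2.cvtColor(c["color"],cv2.COLOR_RGB2HSV); t=((h[...,0]>5)&(h[...,0]<15)&(h[...,1]>60)&(h[...,2]>120)).astype(np.uint8); t[:, :180]=0; t[:,290:]=0; t[:190]=0;t[252:]=0
print([cv2.boundingRect(x) for x in cv2.findContours(t,0,cv2.CHAIN_APPROX_NONE)[0] if cv2.contourArea(x)>15])
b=load("w4")["color"]
E
```

```text
[-0.0018  0.0006  0.0966] [-0.08 -0.15  0.05] world [0.604 0.263 0.032]
[]
```

step_hand(moves=[-0.001, 0, 0.03, 0, 0, 0, 0.1, -0.0018, 0.0006, 0.06, 0, 0, 0, 0.1, -0.0018, 0.0006, 0.08, 0, 0, 0, 0.1, -0.0018, 0.0006, 0.0966, 0, 0, 0, 0.1, -0.0018, 0.0006, 0.0966, 0, 0, 0, 0.1, -0.0018, 0.0006, 0.0966, 0, 0, 0, 0.4, -0.0018, 0.0006, 0.0966, 0, 0, 0, 0.4, -0.0018, 0.0006, 0.0966, 0, 0, 0, 0.4, -0.0018, 0.0006, 0.0966, 0, 0, 0, 0.4, -0.0018, 0.0006, 0.0966, 0, 0, 0, 0.4])

```text
time_s: 28.15
position: [0.6056, 0.2636, 0.0338]
tcp_rot: [[-0.999, -0.035, 0.001], [-0.035, 0.999, -0.0], [-0.001, -0.0, -1.0]]
force: [-0.8, -0.2, 0.7]
opening: 0.393
grasp_force: 0.0
```

step_hand(moves=[0, 0, -0.03, 0, 0, 0, 0.4, 0, 0, -0.07, 0, 0, 0, 0.4, 0, 0, -0.12, 0, 0, 0, 0.4, 0.02, 0, -0.15, 0, 0, 0, 0.4, 0.02, 0, -0.15, 0, 0, 0, 0.4])

```text
time_s: 28.65
position: [0.5866, 0.264, 0.1891]
tcp_rot: [[-0.999, -0.036, 0.009], [-0.036, 0.999, 0.002], [-0.009, 0.002, -1.0]]
force: [-0.1, 0.6, -0.6]
opening: 0.401
grasp_force: 0.0
```

```bash
python3 - <<'E'
from h import *
rel([([.47,.1,.25],down(92))])
E
```

```text
[ 0.1219 -0.1596 -0.0623] [0.11 0.53 0.07] world [0.47 0.1  0.25]
```

step_hand(moves=[0.04, -0.04, -0.06, 0, 0, 0, 1, 0.07, -0.08, -0.06, 0, 0, 0, 1, 0.1, -0.12, -0.06, 0, 0, 0, 1, 0.122, -0.16, -0.06, 0, 0.5, 0, 1, 0.122, -0.21, -0.06, 0, 0.5, 0, 1, 0.122, -0.21, -0.06, 0, 0.5, 0, 1])

```text
time_s: 29.25
position: [0.4692, 0.0456, 0.2427]
tcp_rot: [[-0.999, -0.033, -0.01], [-0.033, 0.999, -0.002], [0.01, -0.002, -1.0]]
force: [0.7, 1.2, -0.2]
opening: 0.86
grasp_force: 0.0
```

```bash
python3 - <<'E'
from h import *
c=cam("top"); save(c,"t18")
for t in tins(c): print(t)
g=c["color"].astype(int); print((g[212:242,190:224].sum(2)//3)); 
E
```

```text
(array([386., 296.]), array([ 415.2, -253.7]), array([60.1, 49.9]), 174.0)
(array([424., 288.]), array([ 439.3, -362. ]), array([60.4, 49.8]), 13.2)
(array([460., 276.]), array([ 477.5, -467.8]), array([60.4, 49.4]), 1.1)
(array([442., 252.]), array([ 545.2, -412.6]), array([59.2, 49.7]), 19.5)
[[194 117  68 ... 149 145 145]
 [153  74  64 ... 146 144 144]
 [ 82  63  65 ...  54  65  67]
 ...
 [158 161 165 ...  99 106 170]
 [159 158 164 ... 103 164 163]
 [154 160 161 ... 161 156 156]]
```

```bash
python3 - <<'E'
from h import *
np.set_printoptions(linewidth=250,threshold=5000)
c=load("t18"); print(c["color"].astype(int)[210:242,190:224].sum(2)//3)
rel([([.415,-.29,.18],down(-6))])
E
```

```text
[[158 128 194 129  68  65  67  69  67  64  62  67  66  64  61  51  53  57  76  72  64  59  49  65  51 163 183 142 144 137 140 144 146 148]
 [132 205 117  65  70  71  67  64  66  66  61  55  53  63  98 137 107 104 103 106 102 104 101 147  71  45 162 185 138 142 143 145 145 147]
 [194 117  68  66  63  62  60  62  58  54  51  72 128 100 108 102 160 157  99 104 107  98  91 107 104  82  60 203 151 138 141 149 145 145]
 [153  74  64  69  68  57  55  59  52  50  87 106 100 102 166 166 164 163 165 167 163 154 149 164 171 104  84  81 206  98 135 146 144 144]
 [ 82  63  65  63  62  62  59  53  47  87  99 159 166 163 164 160 163 161 161 156 149 146 154 159 166 165  99 100 125 207  53  54  65  67]
 [ 63  60  65  60  54  55  53  47  77 100 165 159 158 160 161 160 163 165 159 158 156 160 161 162 161 162 163 161 160 204  75  24  37  30]
 [ 64  59  60  60  52  53  51  75 144 164 163 162 162 159 161 161 164 164 161 162 165 164 162 165 158 159 160 161 158 146 209  48 112 110]
 [ 60  62  60  54  56  51  88  75 163 160 159 159 160 160 160 160 165 161 162 164 167 164 164 162 164 159 161 157 156 156 207  
[... 2723 characters left out ...]
138 153 154 152 153 103 192 206  23  45  55  80  79  85  85  81 113]
 [159 163 162 165 167 204 150  95  84  73  51 111 144 125 139 136 138 135 138 139 121 158 208 107  38  45  52 105  82 107 105 106 105 174]
 [158 161 165 166 170  99 159 204 171 125  86  75  78 110 137 103 132 127 153 186 207 116  15  48  63  95 107 107 108 105 103  99 106 170]
 [159 158 164 167 170 171 175  81 114 168 205 209 197 205 203 203 203 203 140  76  41  45  53 113 166  97  99  97 101 101 101 103 164 163]
 [154 160 161 164 169 169 172 113 110 105 105  73  82  81  91  88  73 141 145 142 105 106 103 100  97  98  97  95  95  98  99 161 156 156]]
[ 0.0646 -0.3323  0.0642] [-0.61 -0.28 97.83] world [ 0.415 -0.29   0.18 ]
```

step_hand(moves=[0.005, -0.03, 0, 0, 0, 8.2, 1, 0.01, -0.06, 0, 0, 0, 16.4, 1, 0.015, -0.09, 0, 0, 0, 24.6, 1, 0.02, -0.12, 0, 0, 0, 32.8, 1, 0.025, -0.15, 0, 0, 0, 41, 1, 0.03, -0.18, 0, 0, 0, 49.2, 1, 0.035, -0.21, 0.01, 0, 0, 57.4, 1, 0.04, -0.24, 0.02, -0.6, -0.3, 65.6, 1, 0.05, -0.27, 0.03, -0.6, -0.3, 73.8, 1, 0.055, -0.3, 0.04, -0.6, -0.3, 82, 1, 0.06, -0.332, 0.05, -0.6, -0.3, 90, 1, 0.0646, -0.332, 0.064, -0.6, -0.3, 97.8, 1, 0.0646, -0.332, 0.064, -0.6, -0.3, 97.8, 1, 0.0646, -0.332, 0.064, -0.6, -0.3, 97.8, 1, 0.0646, -0.332, 0.064, -0.6, -0.3, 97.8, 1])

```text
time_s: 30.8
position: [0.418, -0.2848, 0.1802]
tcp_rot: [[0.098, 0.995, 0.002], [0.995, -0.098, 0.002], [0.002, 0.002, -1.0]]
force: [0.3, -0.2, 0.1]
opening: 0.999
grasp_force: 0.0
```

```bash
cat >> h.py <<'E'
def grab(n,tipz=-.025):
    """measure tins with the wrist camera, print the move to grasp the one nearest n"""
    c=cam("wrist"); L=tins(c)
    for t in L: print(t)
    t=min(L,key=lambda t:np.hypot(*(np.array(t[1])-n))); a=t[3]; a=(a+90)%180-90
    s=bot.read_state(); 
    rel([([t[1][0]/1e3,t[1][1]/1e3,.09],down(a)),([t[1][0]/1e3,t[1][1]/1e3,tipz],down(a))])
E
python3 - <<'E'
from h import *
grab((415,-254))
E
```

```text
(array([386., 356.]), array([ 476.6, -442.4]), array([62.5, 29.6]), 174.4)
(array([458., 297.]), array([ 558.5, -380. ]), array([24.1,  9.1]), 135.1)
(array([346., 280.]), array([ 438.7, -358.7]), array([59.8, 54.6]), 13.6)
(array([311., 191.]), array([ 415.7, -254. ]), array([59.9, 48.4]), 174.3)
[ 0.0304 -0.0056  0.0905] [ 0.13 -0.1   0.08] world [ 0.416 -0.254  0.09 ]
[ 0.0302 -0.0058  0.2055] [ 0.13 -0.1   0.08] world [ 0.416 -0.254 -0.025]
```

step_hand(moves=[0.015, -0.003, 0.04, 0, 0, 0, 1, 0.03, -0.0057, 0.08, 0, 0, 0, 1, 0.03, -0.0057, 0.12, 0, 0, 0, 1, 0.03, -0.0057, 0.15, 0, 0, 0, 1, 0.03, -0.0057, 0.175, 0, 0, 0, 1, 0.03, -0.0057, 0.195, 0, 0, 0, 1, 0.03, -0.0057, 0.2055, 0, 0, 0, 1, 0.03, -0.0057, 0.2055, 0, 0, 0, 1, 0.03, -0.0057, 0.2055, 0, 0, 0, 0.6, 0.03, -0.0057, 0.2055, 0, 0, 0, 0.6, 0.03, -0.0057, 0.2055, 0, 0, 0, 0.6, 0.03, -0.0057, 0.2055, 0, 0, 0, 0.6, 0.03, -0.0057, 0.2055, 0, 0, 0, 0.6, 0.03, -0.0057, 0.2055, 0, 0, 0, 0.6])

```text
time_s: 32.25
position: [0.4154, -0.2549, -0.0248]
tcp_rot: [[0.101, 0.995, 0.002], [0.995, -0.101, 0.001], [0.002, 0.002, -1.0]]
force: [-0.5, 0.3, 6.5]
opening: 0.707
grasp_force: 30.0
```

step_hand(moves=[0, 0, -0.02, 0, 0, 0, 0.6, 0, 0, -0.06, 0, 0, 0, 0.6, 0, 0, -0.11, 0, 0, 0, 0.6, 0, 0, -0.16, 0, 0, 0, 0.6, 0, 0, -0.2, 0, 0, 0, 0.6, 0, 0, -0.2, 0, 0, 0, 0.6])

```text
time_s: 32.85
position: [0.4176, -0.2577, 0.1796]
tcp_rot: [[0.101, 0.995, 0.01], [0.995, -0.1, -0.006], [-0.005, 0.011, -1.0]]
force: [0.9, -1.4, -2.8]
opening: 0.71
grasp_force: 30.0
```

```bash
python3 - <<'E'
from h import *
p,q=lane_pose(0,.25,.05); rel([(p,q),(p,np.c_[XT,-YT,-ZT])])
E
```

```text
[0.3932 0.0028 0.0542] [ -5.28   7.22 -99.11] world [0.461 0.133 0.123]
[0.3932 0.0028 0.0542] [ 6.91  5.05 80.58] world [0.461 0.133 0.123]
```

step_hand(moves=[0.03, 0, -0.02, 0.7, 0.5, 8, 0.6, 0.07, 0, -0.02, 1.4, 1, 16, 0.6, 0.11, 0, -0.02, 2.1, 1.5, 24, 0.6, 0.15, 0, -0.02, 2.7, 2, 32, 0.6, 0.19, 0, -0.02, 3.4, 2.5, 40, 0.6, 0.23, 0, -0.02, 4.1, 3, 48, 0.6, 0.27, 0, -0.02, 4.8, 3.5, 56, 0.6, 0.31, 0, -0.02, 5.5, 4, 64, 0.6, 0.35, 0.001, -0.02, 6.2, 4.5, 72, 0.6, 0.38, 0.003, 0, 6.9, 5, 80.6, 0.6, 0.393, 0.003, 0.02, 6.9, 5.05, 80.6, 0.6, 0.393, 0.003, 0.03, 6.9, 5.05, 80.6, 0.6, 0.393, 0.003, 0.03, 6.9, 5.05, 80.6, 0.6, 0.393, 0.003, 0.03, 6.9, 5.05, 80.6, 0.6])

```text
time_s: 34.25
position: [0.4571, 0.135, 0.1449]
tcp_rot: [[0.998, 0.059, -0.018], [0.061, -0.989, 0.137], [-0.01, -0.138, -0.99]]
force: [0.6, -0.7, -2.9]
opening: 0.712
grasp_force: 30.0
```

```bash
cat >> h.py <<'E'
def put(y,z,s=1):
    p,_=lane_pose(0,y,z); rel([(p,np.c_[-s*XT,s*YT,-ZT])])
E
python3 - <<'E'
from h import *
c=cam("wrist"); save(c,"w20"); put(.25,-.0233,-1)
# rails check from the wrist view: bright lines
for n,P in (("railL top",O+XT*.0+YT*.297+ZT*.007),): print(proj(c,P))
E
```

```text
[0.0034 0.0058 0.095 ] [-0.5   0.44 -0.15] world [0.46  0.142 0.051]
[[265.02379937 238.98837752]]
```

step_hand(moves=[0.0034, 0.0058, 0.03, -0.5, 0.4, 0, 0.6, 0.0034, 0.0058, 0.06, -0.5, 0.4, 0, 0.6, 0.0034, 0.0058, 0.075, -0.5, 0.4, 0, 0.6, 0.0034, 0.0058, 0.083, -0.5, 0.4, 0, 0.6, 0.0034, 0.0058, 0.083, -0.5, 0.4, 0, 0.6])

```text
time_s: 34.8
position: [0.46, 0.1412, 0.0622]
tcp_rot: [[0.998, 0.059, -0.009], [0.06, -0.99, 0.13], [-0.002, -0.13, -0.992]]
force: [0.2, -0.0, -2.0]
opening: 0.709
grasp_force: 30.0
```

```bash
python3 - <<'E'
from h import *
put(.25,-.0233,-1)
E
```

```text
[0.0001 0.0003 0.0117] [-0.01  0.07 -0.14] world [0.46  0.142 0.051]
```

step_hand(moves=[0, 0, 0.004, 0, 0, 0, 0.6, 0, 0, 0.008, 0, 0, 0, 0.6, 0, 0, 0.011, 0, 0, 0, 0.6, 0, 0, 0.011, 0, 0, 0, 0.6, 0, 0, 0.011, 0, 0, 0, 0.6])

```text
time_s: 35.3
position: [0.4603, 0.143, 0.0523]
tcp_rot: [[0.998, 0.06, -0.007], [0.061, -0.99, 0.129], [0.001, -0.13, -0.992]]
force: [-0.7, -0.7, 5.5]
opening: 0.709
grasp_force: 30.0
```

step_hand(moves=[0, 0, -0.001, 0, 0, 0, 0.82, 0, 0, -0.001, 0, 0, 0, 0.82, 0, 0, -0.001, 0, 0, 0, 0.82, 0, 0, -0.001, 0, 0, 0, 0.82, 0, 0, -0.015, 0, 0, 0, 0.82, 0, 0, -0.03, 0, 0, 0, 0.82, 0, 0, -0.06, 0, 0, 0, 1, 0, 0, -0.1, 0, 0, 0, 1, 0, 0, -0.13, 0, 0, 0, 1, 0, 0, -0.13, 0, 0, 0, 1])

```text
time_s: 36.3
position: [0.464, 0.1259, 0.184]
tcp_rot: [[0.998, 0.061, 0.0], [0.06, -0.99, 0.129], [0.008, -0.129, -0.992]]
force: [0.5, 0.2, 0.5]
opening: 0.988
grasp_force: 0.0
```

```bash
cat >> h.py <<'E'
def laned(c):
    """green tins seen on the lane: track x,y of centre at lid height"""
    hsv=cv2.cvtColor(c["color"],cv2.COLOR_RGB2HSV)
    m=((hsv[...,0]>45)&(hsv[...,0]<90)&(hsv[...,1]>50)&(hsv[...,2]>40)).astype(np.uint8); m=cv2.morphologyEx(m,cv2.MORPH_CLOSE,np.ones((3,3)))
    for k in cv2.findContours(m,0,cv2.CHAIN_APPROX_NONE)[0]:
        if cv2.contourArea(cv2.convexHull(k))<30: continue
        o,d=ray(c,k.reshape(-1,2)); w=o+d*(((O+ZT*.028-o)@ZT)/(d@ZT))[:,None]; t=np.c_[(w-O)@XT,(w-O)@YT]
        if abs(t[:,0].mean())<.06 and -.05<t[:,1].mean()<.35: print("lane",t.min(0).round(4),t.max(0).round(4))
E
python3 - <<'E'
from h import *
c=cam("top"); save(c,"t20"); laned(c); w=cam("wrist"); save(w,"w21"); laned(w); s=bot.read_state(); print(s["joint_positions"].round(1))
E
```

```text
lane [-0.0243  0.1855] [0.0277 0.2467]
[ -3.6  19.2 104.2   8.8  57.8  78.2]
```

```bash
python3 - <<'E'
from h import *
rel([([.445,-.395,.18],down(13.5))])
c=cam("top"); laned(c)
E
```

```text
[-0.0473  0.5151 -0.0668] [ -5.47  -6.5  -99.88] world [ 0.445 -0.395  0.18 ]
```

step_hand(moves=[0, 0.02, -0.03, -0.4, -0.5, -8, 1, 0, 0.06, -0.05, -0.9, -1, -16, 1, -0.005, 0.1, -0.067, -1.3, -1.6, -24, 1, -0.01, 0.14, -0.067, -1.7, -2.1, -32, 1, -0.015, 0.18, -0.067, -2.2, -2.6, -40, 1, -0.02, 0.22, -0.067, -2.6, -3.1, -48, 1, -0.025, 0.26, -0.067, -3.1, -3.6, -56, 1, -0.03, 0.3, -0.067, -3.5, -4.2, -64, 1, -0.035, 0.34, -0.067, -3.9, -4.7, -72, 1, -0.04, 0.38, -0.067, -4.4, -5.2, -80, 1, -0.045, 0.42, -0.067, -4.8, -5.7, -88, 1, -0.047, 0.46, -0.067, -5.2, -6.2, -96, 1, -0.047, 0.5, -0.067, -5.47, -6.5, -99.9, 1, -0.047, 0.515, -0.067, -5.47, -6.5, -99.9, 1, -0.047, 0.515, -0.067, -5.47, -6.5, -99.9, 1, -0.047, 0.515, -0.067, -5.47, -6.5, -99.9, 1])

```text
time_s: 38.05
position: [0.4447, -0.3928, 0.1786]
tcp_rot: [[-0.233, 0.972, -0.003], [0.972, 0.233, 0.004], [0.005, -0.002, -1.0]]
force: [0.1, -0.5, -0.6]
opening: 0.997
grasp_force: 0.0
```

```bash
python3 - <<'E'
from h import *
grab((439,-362),-.0235)
c=cam("top"); save(c,"t21"); laned(c)
np.set_printoptions(linewidth=250); g=c["color"].astype(int); print((2*g[...,1]-g[...,0]-g[...,2])[262:292:2,285:345:2])
E
```

```text
(array([331., 284.]), array([ 475.5, -455.1]), array([64.5, 38.7]), 13.4)
(array([407., 260.]), array([ 543.3, -410.8]), array([61.6, 53.2]), 19.9)
(array([319., 191.]), array([ 439.6, -362.5]), array([60.1, 48.2]), 13.4)
[0.0301 0.002  0.0892] [-0.11 -0.21  0.15] world [ 0.44  -0.362  0.09 ]
[0.0297 0.0022 0.2027] [-0.11 -0.21  0.15] world [ 0.44  -0.362 -0.024]
[[ -1   3   3   1   3   6   5   9  12  12  12   9  11   9   9   8  11  10  11  10   8   7   7   7   7   6  10  -5  -4  11]
 [ 10  10   6   8   5   3   7   1   6   8   9  10  11   7   7   5   7   5   5   4   2   4   6   7   3  -1   2   8  -2  12]
 [  7   1   5 -11   6   1   3   1   4   7   3   5  10  15  29  26  31  28  28  31  27  28  27  26  23   4   4   2  -5  10]
 [ -5   9   8  -8   6   6   2   7   6   4   7   3   6   7  23   8   5   2   5   8   7   5   7   8  22   5   4   0  -4  11]
 [  0   7   7  -8  11   4   7   7   3   2   8   0   9 
[... 599 characters left out ...]
 -4   5   4   2   8  29   3  11   6  10   7   8  10   9   4  30   5   5   7  -2   6]
 [  5   9   7   9   8   7   2   4   4  -1   5   2   2  10  30  29  32  31  26  30  30  29  27  27  27   2   5   4  -3   4]
 [  5   4   7   4   4   4  -1   9   5   2   6   7   3   4   6   4   3   3   2   1   2   2   7   4   8   1   4   6  -4   5]
 [ -2   2  -5   0   2   6   7   3   4   8   9   6   9   8   7   8   7   6   4   5   5   5   7   6   5   9   1   4  -6   7]
 [  4   5   4   6   7   3   2   7   3   8   5   8   6   7   3   6   6   3   8   8   1   6   6   1   2   1  -2 -11   0   0]
 [  3   4   2   5   4  -4  -1   1   0  -8  -7  -8  -6   0  -3  -4  -9  -7 -10  -1   0   5   7   3  10  -3   3   3   3  -2]]
```

step_hand(moves=[0.015, 0.001, 0.04, 0, 0, 0, 1, 0.03, 0.002, 0.08, 0, -0.2, 0, 1, 0.03, 0.002, 0.12, 0, -0.2, 0, 1, 0.03, 0.002, 0.15, 0, -0.2, 0, 1, 0.03, 0.002, 0.175, 0, -0.2, 0, 1, 0.03, 0.002, 0.193, 0, -0.2, 0, 1, 0.03, 0.002, 0.2025, 0, -0.2, 0, 1, 0.03, 0.002, 0.2025, 0, -0.2, 0, 1, 0.03, 0.002, 0.2025, 0, -0.2, 0, 0.6, 0.03, 0.002, 0.2025, 0, -0.2, 0, 0.6, 0.03, 0.002, 0.2025, 0, -0.2, 0, 0.6, 0.03, 0.002, 0.2025, 0, -0.2, 0, 0.6, 0.03, 0.002, 0.2025, 0, -0.2, 0, 0.6, 0.03, 0.002, 0.2025, 0, -0.2, 0, 0.6])

```text
time_s: 39.55
position: [0.4402, -0.3657, -0.0218]
tcp_rot: [[-0.234, 0.972, 0.0], [0.972, 0.234, -0.004], [-0.004, -0.001, -1.0]]
force: [-1.2, 0.8, 6.2]
opening: 0.711
grasp_force: 30.0
```

step_hand(moves=[0, 0, -0.02, 0, 0, 0, 0.6, 0, 0, -0.06, 0, 0, 0, 0.6, 0, 0, -0.11, 0, 0, 0, 0.6, 0, 0, -0.16, 0, 0, 0, 0.6, 0, 0, -0.2, 0, 0, 0, 0.6, 0, 0, -0.2, 0, 0, 0, 0.6])

```text
time_s: 40.15
position: [0.443, -0.3679, 0.1835]
tcp_rot: [[-0.234, 0.972, 0.008], [0.972, 0.234, -0.013], [-0.015, 0.005, -1.0]]
force: [0.6, -0.6, -1.1]
opening: 0.708
grasp_force: 30.0
```

```bash
python3 - <<'E'
from h import *
put(.25,.05,1); put(.25,.05,-1)
E
```

```text
[0.4837 0.1339 0.0536] [ -6.56   6.11 -79.84] world [0.461 0.133 0.123]
[0.4837 0.1339 0.0536] [ 6.41  6.88 99.82] world [0.461 0.133 0.123]
```

step_hand(moves=[0.03, 0.01, -0.02, -0.7, 0.6, -8, 0.6, 0.07, 0.02, -0.02, -1.3, 1.2, -16, 0.6, 0.11, 0.03, -0.02, -2, 1.8, -24, 0.6, 0.155, 0.04, -0.02, -2.6, 2.4, -32, 0.6, 0.2, 0.05, -0.02, -3.3, 3, -40, 0.6, 0.245, 0.065, -0.02, -4, 3.7, -48, 0.6, 0.29, 0.08, -0.02, -4.6, 4.3, -56, 0.6, 0.335, 0.09, -0.02, -5.3, 4.9, -64, 0.6, 0.38, 0.1, -0.02, -5.9, 5.5, -72, 0.6, 0.42, 0.115, -0.01, -6.5, 6.1, -79.8, 0.6, 0.46, 0.13, 0, -6.5, 6.1, -79.8, 0.6, 0.4837, 0.134, 0.02, -6.5, 6.1, -79.8, 0.6, 0.4837, 0.134, 0.03, -6.5, 6.1, -79.8, 0.6, 0.4837, 0.134, 0.03, -6.5, 6.1, -79.8, 0.6, 0.4837, 0.134, 0.03, -6.5, 6.1, -79.8, 0.6])

```text
time_s: 41.65
position: [0.4571, 0.1361, 0.1452]
tcp_rot: [[-0.998, -0.058, -0.018], [-0.06, 0.989, 0.138], [0.01, 0.139, -0.99]]
force: [-0.4, -0.2, -2.4]
opening: 0.708
grasp_force: 30.0
```

```bash
python3 - <<'E'
from h import *
bot.capture("wrist"); p,q=lane_pose(.0025,.25,-.012); rel([(p,q)])
E
```

```text
[-0.0059 -0.0068  0.0838] [ 0.54 -0.45 -0.19] world [0.463 0.141 0.062]
```

step_hand(moves=[-0.006, -0.0068, 0.03, 0.5, -0.4, 0, 0.6, -0.006, -0.0068, 0.06, 0.5, -0.4, 0, 0.6, -0.006, -0.0068, 0.075, 0.5, -0.4, 0, 0.6, -0.006, -0.0068, 0.083, 0.5, -0.4, 0, 0.6, -0.006, -0.0068, 0.083, 0.5, -0.4, 0, 0.6, -0.006, -0.0068, 0.083, 0.5, -0.4, 0, 0.6])

```text
time_s: 42.3
position: [0.4633, 0.1415, 0.0634]
tcp_rot: [[-0.998, -0.059, -0.007], [-0.059, 0.99, 0.13], [-0.0, 0.13, -0.991]]
force: [0.5, 0.1, -1.5]
opening: 0.71
grasp_force: 30.0
```

```bash
python3 - <<'E'
from h import *
p,q=lane_pose(.0025,.25,-.0195); rel([(p,q)])
E
```

```text
[ 0.0008 -0.0005  0.009 ] [ 0.05  0.05 -0.15] world [0.462 0.142 0.054]
```

step_hand(moves=[0, 0, 0.003, 0, 0, 0, 0.6, 0, 0, 0.006, 0, 0, 0, 0.6, 0, 0, 0.008, 0, 0, 0, 0.6, 0, 0, 0.008, 0, 0, 0, 0.6])

```text
time_s: 42.7
position: [0.4616, 0.1424, 0.0574]
tcp_rot: [[-0.998, -0.061, -0.009], [-0.062, 0.99, 0.13], [0.001, 0.13, -0.992]]
force: [-5.8, -5.0, 20.6]
opening: 0.716
grasp_force: 30.0
```

```bash
python3 - <<'E'
from h import *
s=bot.read_state(); print((s["position"]-O)@np.c_[XT,YT,ZT],s["force"])
E
```

```text
[ 0.00168077  0.25078558 -0.01653241] [-5.75661665 -5.0252983  20.57443329]
```

step_hand(moves=[0, 0, -0.006, 0, 0, 0, 0.6, 0.003, 0, -0.008, 0, 0, 0, 0.6, 0.0035, 0, -0.008, 0, 0, 0, 0.6, 0.0035, 0, -0.004, 0, 0, 0, 0.6, 0.0035, 0, -0.002, 0, 0, 0, 0.6, 0.0035, 0, -0.002, 0, 0, 0, 0.6])

```text
time_s: 43.3
position: [0.4594, 0.1426, 0.0568]
tcp_rot: [[-0.998, -0.06, -0.008], [-0.06, 0.99, 0.13], [0.001, 0.131, -0.991]]
force: [-0.2, -1.3, 5.0]
opening: 0.71
grasp_force: 30.0
```

```bash
python3 - <<'E'
from h import *
s=bot.read_state(); print((s["position"]-O)@np.c_[XT,YT,ZT],s["force"])
E
```

```text
[-0.00052534  0.25100062 -0.01721077] [-0.19642264 -1.2529816   5.00418758]
```

step_hand(moves=[0.001, 0, 0.001, 0, 0, 0, 0.6, 0.001, 0, 0.002, 0, 0, 0, 0.6, 0.001, 0, 0.002, 0, 0, 0, 0.6])

```text
time_s: 43.6
position: [0.4604, 0.1426, 0.0557]
tcp_rot: [[-0.998, -0.06, -0.004], [-0.06, 0.99, 0.13], [-0.004, 0.13, -0.991]]
force: [1.2, -1.0, 11.2]
opening: 0.708
grasp_force: 30.0
```

```bash
python3 - <<'E'
from h import *
s=bot.read_state(); print((s["position"]-O)@np.c_[XT,YT,ZT],s["force"],s["moment"])
E
```

```text
[ 0.00044859  0.25083561 -0.01831796] [ 1.2136409  -0.99276863 11.20087787] [0.02220588 0.11972936 0.03133866]
```

```bash
python3 - <<'E'
from h import *
np.set_printoptions(linewidth=250)
c=cam("wrist"); save(c,"w22"); g=c["color"].astype(int); e=2*g[...,1]-g[...,0]-g[...,2]
for r in range(226,284,3): 
    x=np.where(e[r]>25)[0]; print(r,len(x),x[:1],x[-1:], "".join("g" if v>25 else "." for v in e[r,230:410:3]))
for h in (0,.005): print(proj(c,[O+XT*a+YT*(.2508+b)+ZT*(h+.028) for a in (-.025,) for b in (-.031,.031)]).round(1).tolist())
print("rail",proj(c,[O+XT*-.029+YT*y+ZT*.007 for y in (.22,.28)]).round(1).tolist())
print((g[200:280:2,318].sum(1)//3).tolist(),(g[200:280:2,395].sum(1)//3).tolist())
E
```

```text
226 0 [] [] ............................................................
229 0 [] [] ............................................................
232 0 [] [] ............................................................
235 0 [] [] ............................................................
238 0 [] [] ............................................................
241 2 [267] [289] ............................................................
244 121 [258] [378] ..........gggggggggggggggggggggggggggggggggggggggg..........
247 28 [250] [384] .......gg...................g.g..............ggggggg........
250 134 [251] [384] .......ggggggggggggggggggggggggggggggggggggggggggggg........
253 138 [249] [386] .......gggggggggggggggggggggggggggggggggggggggggggggg.......
256 140 [248] [387] ......ggggggggggggggggggggggggggggggggggggggggggggggg.......
259 140 [248] [387] ......ggggggggggggggggggggggggggggggggggggggggggggggg.......
262 140 [248] [387] ......ggggggggggggggggggggggggggggggggggggggggggggggg.......
265 24 [248] [387] ......gggg.......................................gggg.......
268 24 [24
[... 228 characters left out ...]
.
277 139 [249] [387] .......gggggggggggggggggggggggggggggggggggggggggggggg.......
280 139 [249] [387] .......gggggggggggggggggggggggggggggggggggggggggggggg.......
283 138 [249] [386] .......gggggggggggggggggggggggggggggggggggggggggggggg.......
[[243.0, 250.4], [385.2, 249.9]]
[[240.6, 253.7], [387.4, 253.2]]
rail [[251.5, 230.4], [374.0, 230.0]]
[164, 163, 161, 163, 161, 116, 87, 88, 90, 89, 133, 158, 159, 158, 120, 95, 96, 95, 96, 77, 75, 38, 40, 103, 40, 48, 66, 59, 59, 59, 59, 59, 141, 145, 143, 146, 181, 183, 165, 109] [34, 40, 63, 64, 63, 61, 71, 78, 89, 88, 155, 159, 158, 159, 109, 108, 107, 109, 108, 109, 109, 110, 92, 93, 93, 93, 93, 93, 94, 94, 94, 94, 94, 95, 94, 95, 96, 9, 9, 10]
```

step_hand(moves=[0, 0, -0.001, 0, 0, 0, 0.82, 0, 0, -0.001, 0, 0, 0, 0.82, 0, 0, -0.001, 0, 0, 0, 0.82, 0, 0, -0.001, 0, 0, 0, 0.82, 0, 0, -0.01, 0, 0, 0, 0.82, 0, 0, -0.02, 0, 0, 0, 0.82, 0, 0, -0.03, 0, 0, 0, 0.82, 0, 0, -0.06, 0, 0, 0, 1, 0, 0, -0.1, 0, 0, 0, 1, 0, 0, -0.13, 0, 0, 0, 1, 0, 0, -0.13, 0, 0, 0, 1])

```text
time_s: 44.75
position: [0.4624, 0.1253, 0.1883]
tcp_rot: [[-0.998, -0.06, 0.002], [-0.06, 0.99, 0.129], [-0.009, 0.129, -0.992]]
force: [0.7, -0.6, -0.4]
opening: 0.991
grasp_force: 0.0
```

```bash
python3 - <<'E'
from h import *
c=cam("top"); save(c,"t23"); laned(c); rel([([.477,-.50,.18],down(3))])
E
```

```text
[ 0.0211 -0.6209 -0.075 ] [ 6.07 -5.65 90.31] world [ 0.477 -0.5    0.18 ]
```

step_hand(moves=[0, -0.02, -0.03, 0.5, -0.5, 8, 1, 0, -0.06, -0.06, 1, -1, 16, 1, 0, -0.11, -0.075, 1.6, -1.5, 24, 1, 0.005, -0.155, -0.075, 2.1, -2, 32, 1, 0.01, -0.2, -0.075, 2.7, -2.5, 40, 1, 0.01, -0.245, -0.075, 3.2, -3, 48, 1, 0.01, -0.29, -0.075, 3.7, -3.5, 56, 1, 0.015, -0.335, -0.075, 4.3, -4, 64, 1, 0.015, -0.38, -0.075, 4.8, -4.5, 72, 1, 0.02, -0.425, -0.075, 5.4, -5, 80, 1, 0.02, -0.47, -0.075, 6, -5.6, 88, 1, 0.02, -0.52, -0.075, 6.07, -5.65, 90.3, 1, 0.02, -0.57, -0.075, 6.07, -5.65, 90.3, 1, 0.021, -0.61, -0.075, 6.07, -5.65, 90.3, 1, 0.021, -0.621, -0.075, 6.07, -5.65, 90.3, 1, 0.021, -0.621, -0.075, 6.07, -5.65, 90.3, 1, 0.021, -0.621, -0.075, 6.07, -5.65, 90.3, 1])

```text
time_s: 46.5
position: [0.4751, -0.4977, 0.1758]
tcp_rot: [[-0.053, 0.999, -0.008], [0.999, 0.053, 0.004], [0.004, -0.008, -1.0]]
force: [-0.1, 0.7, 1.1]
opening: 1.002
grasp_force: 0.0
```

```bash
cat >> h.py <<'E'
def lanemap(c):
    """green along the lane: track y where three lines x=-22..22 at lid height are green"""
    g=c["color"].astype(int); e=2*g[...,1]-g[...,0]-g[...,2]
    for x in (-.024,0,.024):
        ys=np.arange(-.004,.3,.004); p=proj(c,[O+XT*x+YT*y+ZT*.026 for y in ys]).round().astype(int)
        v=np.array([e[b-1:b+2,a].max() for a,b in p]); print("%6.3f "%x+"".join("#" if k>20 else "." for k in v))
E
python3 - <<'E'
from h import *
grab((478,-468),-.019)
c=cam("top"); save(c,"t24"); lanemap(c)
for t in tins(c): print("top",t)
E
```

```text
(array([323., 193.]), array([ 478.5, -468.8]), array([60.1, 48.8]), 1.9)
(array([399., 138.]), array([ 545.1, -414.4]), array([61. , 48.5]), 19.2)
[0.0281 0.0053 0.0865] [-0.44 -0.19  1.2 ] world [ 0.478 -0.469  0.09 ]
[0.0277 0.0061 0.1955] [-0.44 -0.19  1.2 ] world [ 0.478 -0.469 -0.019]
-0.024 .###############..#######....##.............................................
 0.000 .#.............##.################..........................................
 0.024 .################.#############.##..........................................
top (array([457., 274.]), array([ 478.9, -466.5]), array([57.6, 46.7]), 1.1)
top (array([442., 251.]), array([ 545., -412.]), array([59.5, 50.5]), 19.0)
```

step_hand(moves=[0.015, 0.003, 0.04, 0, 0, 0.6, 1, 0.028, 0.0056, 0.08, -0.4, -0.2, 1.2, 1, 0.028, 0.0058, 0.12, -0.4, -0.2, 1.2, 1, 0.028, 0.006, 0.15, -0.4, -0.2, 1.2, 1, 0.028, 0.006, 0.172, -0.4, -0.2, 1.2, 1, 0.028, 0.006, 0.186, -0.4, -0.2, 1.2, 1, 0.0278, 0.006, 0.1935, -0.4, -0.2, 1.2, 1, 0.0278, 0.006, 0.1935, -0.4, -0.2, 1.2, 1, 0.0278, 0.006, 0.1935, -0.4, -0.2, 1.2, 0.6, 0.0278, 0.006, 0.1935, -0.4, -0.2, 1.2, 0.6, 0.0278, 0.006, 0.1935, -0.4, -0.2, 1.2, 0.6, 0.0278, 0.006, 0.1935, -0.4, -0.2, 1.2, 0.6, 0.0278, 0.006, 0.1935, -0.4, -0.2, 1.2, 0.6, 0.0278, 0.006, 0.1935, -0.4, -0.2, 1.2, 0.6])

```text
time_s: 48.0
position: [0.4787, -0.4719, -0.0159]
tcp_rot: [[-0.032, 0.999, 0.0], [0.999, 0.032, -0.003], [-0.003, 0.0, -1.0]]
force: [-1.1, -0.1, 4.2]
opening: 0.705
grasp_force: 30.0
```

step_hand(moves=[0, 0, -0.02, 0, 0, 0, 0.6, 0, 0, -0.06, 0, 0, 0, 0.6, 0, 0, -0.11, 0, 0, 0, 0.6, 0, 0, -0.16, 0, 0, 0, 0.6, 0, 0, -0.2, 0, 0, 0, 0.6, 0, 0, -0.2, 0, 0, 0, 0.6])

```text
time_s: 48.6
position: [0.4818, -0.4747, 0.1905]
tcp_rot: [[-0.032, 0.999, 0.009], [0.999, 0.032, -0.014], [-0.014, 0.009, -1.0]]
force: [1.1, -0.2, -1.9]
opening: 0.705
grasp_force: 30.0
```

```bash
python3 - <<'E'
from h import *
put(.25,.05,1)
E
```

```text
[ 0.6089 -0.0023  0.0585] [ -6.05   7.   -91.51] world [0.461 0.133 0.123]
```

step_hand(moves=[0.03, 0, -0.01, -0.5, 0.6, -8, 0.6, 0.08, 0, -0.01, -1, 1.2, -16, 0.6, 0.13, 0, -0.01, -1.6, 1.8, -24, 0.6, 0.18, 0, -0.01, -2.1, 2.4, -32, 0.6, 0.23, 0, -0.01, -2.6, 3, -40, 0.6, 0.28, 0, -0.01, -3.2, 3.7, -48, 0.6, 0.33, 0, -0.01, -3.7, 4.3, -56, 0.6, 0.38, 0, -0.01, -4.2, 4.9, -64, 0.6, 0.43, 0, -0.01, -4.8, 5.5, -72, 0.6, 0.48, -0.001, -0.01, -5.3, 6.1, -80, 0.6, 0.53, -0.002, -0.01, -5.8, 6.7, -88, 0.6, 0.57, -0.002, 0, -6.05, 7, -91.5, 0.6, 0.609, -0.002, 0.02, -6.05, 7, -91.5, 0.6, 0.609, -0.002, 0.03, -6.05, 7, -91.5, 0.6, 0.609, -0.002, 0.03, -6.05, 7, -91.5, 0.6, 0.609, -0.002, 0.03, -6.05, 7, -91.5, 0.6])

```text
time_s: 50.2
position: [0.4571, 0.1367, 0.151]
tcp_rot: [[-0.998, -0.059, -0.018], [-0.061, 0.988, 0.14], [0.009, 0.141, -0.99]]
force: [0.2, -0.4, -2.5]
opening: 0.706
grasp_force: 30.0
```

```bash
python3 - <<'E'
from h import *
bot.capture("wrist"); p,q=lane_pose(-.0005,.25,-.005); rel([(p,q)])
E
```

```text
[-0.0028 -0.0082  0.0825] [ 0.66 -0.44 -0.16] world [0.46  0.14  0.069]
```

step_hand(moves=[-0.003, -0.008, 0.03, 0.6, -0.4, 0, 0.6, -0.003, -0.008, 0.06, 0.6, -0.4, 0, 0.6, -0.003, -0.008, 0.075, 0.6, -0.4, 0, 0.6, -0.003, -0.008, 0.0825, 0.6, -0.4, 0, 0.6, -0.003, -0.008, 0.0825, 0.6, -0.4, 0, 0.6, -0.003, -0.008, 0.0825, 0.6, -0.4, 0, 0.6])

```text
time_s: 50.85
position: [0.4605, 0.1407, 0.0696]
tcp_rot: [[-0.998, -0.059, -0.007], [-0.06, 0.99, 0.131], [-0.001, 0.131, -0.991]]
force: [0.0, -1.1, -2.2]
opening: 0.705
grasp_force: 30.0
```

step_hand(moves=[0, 0, 0.003, 0, 0, 0, 0.6, 0, 0, 0.006, 0, 0, 0, 0.6, 0, 0, 0.007, 0, 0, 0, 0.6, 0, 0, 0.007, 0, 0, 0, 0.6])

```text
time_s: 51.25
position: [0.4592, 0.1424, 0.0619]
tcp_rot: [[-0.998, -0.06, -0.009], [-0.061, 0.99, 0.131], [0.001, 0.131, -0.991]]
force: [-1.0, -0.8, -2.8]
opening: 0.71
grasp_force: 30.0
```

```bash
python3 - <<'E'
from h import *
s=bot.read_state(); print((s["position"]-O)@np.c_[XT,YT,ZT],s["force"])
E
```

```text
[-0.00077889  0.2514582  -0.01208006] [-1.01367248 -0.78670117 -2.75371739]
```

step_hand(moves=[0, 0, 0.001, 0, 0, 0, 0.6, 0, 0, 0.002, 0, 0, 0, 0.6, 0, 0, 0.003, 0, 0, 0, 0.6, 0, 0, 0.003, 0, 0, 0, 0.6], only="force")

```text
force: [-3.6, -3.1, 18.2]
grasp_force: 30.0
```

```bash
python3 - <<'E'
from h import *
s=bot.read_state(); print((s["position"]-O)@np.c_[XT,YT,ZT],s["force"])
E
```

```text
[-0.00051969  0.25148108 -0.01297771] [-3.58892835 -3.13039391 18.19935244]
```

step_hand(moves=[0, 0, -0.005, 0, 0, 0, 0.6, 0.002, 0, -0.006, 0, 0, 0, 0.6, 0.002, 0, -0.004, 0, 0, 0, 0.6, 0.002, 0, -0.002, 0, 0, 0, 0.6, 0.002, 0, -0.0005, 0, 0, 0, 0.6, 0.002, 0, -0.0005, 0, 0, 0, 0.6], only="force")

```text
force: [-3.8, -3.3, 20.3]
grasp_force: 30.0
```

```bash
python3 - <<'E'
from h import *
s=bot.read_state(); print((s["position"]-O)@np.c_[XT,YT,ZT],s["force"])
c=cam("wrist"); save(c,"w25"); g=c["color"].astype(int); e=2*g[...,1]-g[...,0]-g[...,2]
for r in range(235,284,4): 
    x=np.where(e[r]>25)[0]; print(r,len(x),x[:1],x[-1:])
for h in (0,.005): print(proj(c,[O+XT*a+YT*(.2515+b)+ZT*(h+.028) for a in (-.025,) for b in (-.031,.031)]).round(1).tolist())
E
```

```text
[-0.00296619  0.25144884 -0.0129969 ] [-3.75934237 -3.30486908 20.34068054]
235 0 [] []
239 116 [260] [375]
243 120 [259] [378]
247 132 [50] [382]
251 196 [0] [384]
255 164 [1] [385]
259 195 [0] [385]
263 85 [0] [384]
267 86 [0] [384]
271 87 [0] [384]
275 176 [23] [384]
279 165 [25] [384]
283 153 [26] [383]
[[246.1, 253.7], [383.0, 253.4]]
[[243.9, 257.0], [385.1, 256.6]]
```

step_hand(moves=[0, 0, -0.004, 0, 0, 0, 0.6, -0.0025, 0, -0.005, 0, 0, 0, 0.6, -0.0028, 0, -0.004, 0, 0, 0, 0.6, -0.0028, 0, -0.002, 0, 0, 0, 0.6, -0.0028, 0, -0.001, 0, 0, 0, 0.6, -0.0028, 0, -0.001, 0, 0, 0, 0.6], only="force")

```text
force: [-1.3, -2.2, 10.2]
grasp_force: 30.0
```

```bash
python3 - <<'E'
from h import *
s=bot.read_state(); print((s["position"]-O)@np.c_[XT,YT,ZT],s["force"])
E
```

```text
[ 0.00031711  0.25136327 -0.01291108] [-1.34989872 -2.19210254 10.21362732]
```

step_hand(moves=[0, 0, -0.0005, 0, 0, 0, 0.82, 0, 0, -0.0005, 0, 0, 0, 0.82, 0, 0, -0.0005, 0, 0, 0, 0.82, 0, 0, -0.0005, 0, 0, 0, 0.82, 0, 0, -0.01, 0, 0, 0, 0.82, 0, 0, -0.02, 0, 0, 0, 0.82, 0, 0, -0.03, 0, 0, 0, 0.82, 0, 0, -0.06, 0, 0, 0, 1, 0, 0, -0.1, 0, 0, 0, 1, 0, 0, -0.13, 0, 0, 0, 1, 0, 0, -0.13, 0, 0, 0, 1], lines="1,2")

```text
time_s: 54.0
position: [0.4647, 0.125, 0.1941]
```

```bash
python3 - <<'E'
from h import *
w=cam("wrist"); lanemap(w); rel([([.55,-.45,.18],down(19.3))])
E
```

```text
-0.024 .###############.......##.#....###..............###############.............
 0.000 .#............###..............###.............#.............##.............
 0.024 .############################..##..............################.............
[-0.052  -0.5761 -0.0631] [ 6.6  -4.57 74.07] world [ 0.55 -0.45  0.18]
```

step_hand(moves=[0, -0.02, -0.03, 0.7, -0.5, 8, 1, -0.005, -0.06, -0.06, 1.4, -1, 16, 1, -0.01, -0.11, -0.063, 2.1, -1.5, 24, 1, -0.015, -0.16, -0.063, 2.9, -2, 32, 1, -0.02, -0.21, -0.063, 3.6, -2.5, 40, 1, -0.025, -0.26, -0.063, 4.3, -3, 48, 1, -0.03, -0.31, -0.063, 5, -3.5, 56, 1, -0.035, -0.36, -0.063, 5.7, -4, 64, 1, -0.04, -0.41, -0.063, 6.6, -4.57, 72, 1, -0.045, -0.46, -0.063, 6.6, -4.57, 74, 1, -0.05, -0.51, -0.063, 6.6, -4.57, 74, 1, -0.052, -0.55, -0.063, 6.6, -4.57, 74, 1, -0.052, -0.576, -0.063, 6.6, -4.57, 74, 1, -0.052, -0.576, -0.063, 6.6, -4.57, 74, 1, -0.052, -0.576, -0.063, 6.6, -4.57, 74, 1])

```text
time_s: 55.55
position: [0.5473, -0.4486, 0.1743]
tcp_rot: [[-0.331, 0.944, -0.009], [0.944, 0.331, 0.004], [0.007, -0.007, -1.0]]
force: [-0.3, -0.1, -0.5]
opening: 1.002
grasp_force: 0.0
```

```bash
python3 - <<'E'
from h import *
grab((545,-412),-.018)
c=cam("top"); save(c,"t26"); lanemap(c)
for t in tins(c): print("top",t)
E
```

```text
(array([329., 189.]), array([ 546.1, -413.3]), array([60.1, 48.4]), 19.3)
[0.0325 0.0106 0.0851] [-0.39 -0.36  0.1 ] world [ 0.546 -0.413  0.09 ]
[0.0319 0.0113 0.1931] [-0.39 -0.36  0.1 ] world [ 0.546 -0.413 -0.018]
-0.024 .########################...###..###############............................
 0.000 .#.............################.##.#########..##............................
 0.024 .###############.##############.################............................
top (array([281., 276.]), array([467. ,  45.2]), array([60.6, 48.9]), 91.2)
top (array([439., 248.]), array([ 547.2, -411.3]), array([55. , 50.5]), 19.0)
```

```bash
python3 - <<'E'
from h import *
c=load("t18"); np.set_printoptions(linewidth=250)
for z in (.05,.08): print(z,onplane(c,[(414,240),(416,180),(436,200)],z).round(3).tolist())
P=[[.623,-.347,.035],[.648,-.417,.035],[.6,-.394,.01]]; print(proj(c,P).round(1).tolist())
g=c["color"].astype(int).sum(2)//3; print(g[200:246:2,406:450:2])
E
```

```text
0.05 [[0.576, -0.329, 0.05], [0.749, -0.333, 0.05], [0.692, -0.391, 0.05]]
0.08 [[0.574, -0.325, 0.08], [0.744, -0.328, 0.08], [0.688, -0.385, 0.08]]
[[419.6, 224.1], [443.9, 216.0], [434.2, 233.0]]
[[ 57  87  96  91 180 175  73  47  53  44  51 101 181 176 110  43 129 157 154 153 159 159]
 [ 45  77  92  79 182 184  38  52  49  53  44 185 177 183 180  44  90 159 154 158 159 158]
 [ 51  76  88  81 194 185 180  49  47  81 190 186 184 181 172  59  69 160 159 151 153 156]
 [ 59  75  89  78 186 180 175 176 107 184 182 185 181 179 180  86  44 165 156 157 156 160]
 [ 39  78  88  82 179 177 184 180 176 182 184 181 178 176 176 104  37 129 156 158 156 159]
 [ 55  76  95  88 177 175 183 182 184 181 185 187 175 166 167 168  46  94 160 158 156 156]
 [ 55  77  86  83 183 171 176 172 173 173 178 175 173 177 176 168  53  74 157 157 155 155]
 [ 57  73  90  84 170 169 173 173 169 170 169 168 165 173 180 177  88  44 160 154 155 154]
 [ 55  83  96  84 181 170 172 174 176 173 177 162 158 167 170 175 101  42 135 160 157 157]
 [ 43  73  83  82  88 119 133 137 140 137 131 123 142 145 144 159 144  47  95 159 
[... 492 characters left out ...]
9 169 177 177 172 175 172 161 165 164 163 169 160 155 155 161]
 [ 48  93  90  89  92 179 174 173 179 186 182 172 171 171 154 162 152 153 152 158 157 159]
 [ 73  87  91 112 190 186 175 171 172 181 177 173 183 179 173 165 168 172 164 161 159 157]
 [ 88  84  93 107 180 180 179 175 170 175 174 172 181 183 172 168 174 174 169 162 162 163]
 [ 96 105 104 110 176 183 179 172 172 173 173 172 169 168 172 172 174 179 171 163 161 163]
 [102 102 100 106 177 172 174 174 171 171 175 171 165 169 175 179 174 180  91  91 118 174]
 [ 70 192 184 181 180 174 172 168 171 163 163 165 168 171 179  93  89 116 133 165 161 129]
 [172 176 171 174 179 172 167 168 169 160 160 158 125  95 122 129 168 203 200 198 195 104]]
```

```bash
python3 - <<'E'
from h import *
t,s=load("top1"),load("s6")
print(t["color"][205,455].tolist(),t["color"][218,450].tolist(), s["color"][318,485].tolist(),s["color"][335,470].tolist(),s["color"][342,490].tolist())
for n,c,box in (("t",t,(425,175,500,235)),("s",s,(440,295,525,360))):
    x0,y0,x1,y1=box; lab=cv2.cvtColor(c["color"],cv2.COLOR_RGB2HSV)[y0:y1,x0:x1]
    m=((lab[...,0]<14)&(lab[...,1]>40)).astype(np.uint8)
    m=cv2.morphologyEx(m,cv2.MORPH_OPEN,np.ones((3,3)))
    k=max(cv2.findContours(m,0,cv2.CHAIN_APPROX_NONE)[0],key=cv2.contourArea)
    a=cv2.approxPolyDP(cv2.convexHull(k),2.,True).reshape(-1,2)+[x0,y0]; print(n,cv2.contourArea(k),a.tolist())
E
```

```text
[160, 158, 155] [161, 155, 151] [191, 175, 170] [84, 71, 71] [175, 170, 170]Traceback (most recent call last):
  File "<stdin>", line 8, in <module>
ValueError: max() iterable argument is empty
```

```bash
python3 - <<'E'
from h import *
np.set_printoptions(linewidth=320,threshold=9999)
s=load("s6")["color"].astype(int); print((s[300:362:2,440:528:2].sum(2)//3))
t=load("top1")["color"].astype(int); print((t[180:230:2,430:492:2].sum(2)//3))
E
```

```text
[[211 214 180  66  55  65  67  62  60 153 215 213 216 185 156 129  68  60  64  63  62  51  59  56  54  59  61  61  57  57  59  59  62  60  63  57  58 104 121  90  89  83  79 116]
 [220 216 145  63  57  56  59  58  65 160 210 213 198 172 170 160 138  92  63  65  83  56  54  53  53  62  64  64  61  62  59  63  66  69  68  56  75 130 105  85  77  72  93 138]
 [227 218 116  59  64  59  62  62  78 168 201 206 177 170 168 167 168 163 131 110  87  59  59  63  62  62  59  62  67  54  66  72  65  68  66  70 127 131  91  82  73  89 137 155]
 [225 210 106  46  60  73  83  74  92 165 181 178 174 176 174 170 174 173 171 171 156 105  77  70  68  69  63  64  69  69  72  74  70  65  73 117 137 105  74  82  96 135 164 168]
 [223 215 151  71  50  53  55  59 119 163 171 172 176 174 179 174 170 170 171 173 176 167 159 120  87  69  69  66  72  74  68  73  74  96 120 127 104  78  91 110 135 159 176 208]
 [226 220 188 147 124  86 100 140 191 192 173 177 180 179 183 181 179 177 171 172 175 176 181 180 173 147 120 112  97 104 111 117 134 139 124 106 113 127 134 150 158 168 201 214]
 [223 227 218 215 218 206 
[... 6925 characters left out ...]
152 155 131 105 100  92 147 182 182 183 178 186 183 189 152 140]
 [ 39  49  49  49  44  36  69 158 156 156 154 152 154 119  48  19  10  23  20  18  48 189 181 182 180 184 186 160  58 136 156]
 [169 166 161 158 153  67  35 164 156 123  57  81  83  83  90  87 143 149 156  92 127 166 181 185 185 191 167  61 123 148 160]
 [175 171 171 169 170 101 110 103 105 104  98  96 148 143 145 149 151 158 147  92 148 181 182 180 185 170 108  70 136 149 163]
 [163 169 169 174 171 157 123 169 167 160 151 150 149 142 143 146 152 162 150  84 181 180 182 185 163 104 125  98 149 151 163]
 [150 153 159 164 174 166 161 161 158 153 155 153 152 145 143 149 150 157  96  71 190 178 185 185  98 102  77 120 157 157 157]]
```

```bash
python3 - <<'E'
from h import *
t,s=load("top1"),load("s6")
print(tri([(t,(443,223.5)),(s,(453.5,325.5))]), onplane(s,[(451.5,337)],0))
print(tri([(t,(483,213)),(s,(514,337))]))
c=cam("scene"); 
S=bot.read_state(); p,r=S["position"],S["tcp_rot"]
print(onplane(t,[(443,223.5)],.03))
# silhouette of gripper in top pic: body size along closing axis
b=load("t26")["color"].astype(int).sum(2)//3
q=proj(load("t26"),[p+r@np.array([x,y,-.075]) for x in (-.037,.037) for y in (-.095,.095)]); print(q.round(1).tolist())
E
```

```text
(array([ 0.62743139, -0.41478846,  0.04820084]), [np.float64(0.0036132159048445503), np.float64(0.0036132159048445894)]) [[ 0.63168717 -0.41992932  0.        ]]
(array([ 0.66263204, -0.52899462,  0.09098585]), [np.float64(0.015830516092476193), np.float64(0.015830516092476304)])
[[ 0.6266477  -0.41557904  0.03      ]]
[[498.8, 278.1], [474.0, 207.0], [471.2, 287.3], [446.6, 216.0]]
```

step_hand(moves=[0.015, 0.005, 0.04, 0, 0, 0, 1, 0.032, 0.009, 0.08, -0.4, -0.3, 0, 1, 0.032, 0.009, 0.12, -0.4, -0.3, 0, 1, 0.032, 0.009, 0.15, -0.4, -0.3, 0, 1, 0.032, 0.0095, 0.17, -0.4, -0.3, 0, 1, 0.032, 0.0095, 0.18, -0.4, -0.3, 0, 1, 0.032, 0.0095, 0.188, -0.4, -0.3, 0, 1, 0.032, 0.0095, 0.188, -0.4, -0.3, 0, 1, 0.032, 0.0095, 0.188, -0.4, -0.3, 0, 1])

```text
time_s: 56.6
position: [0.5462, -0.4165, -0.0105]
tcp_rot: [[-0.332, 0.943, 0.003], [0.943, 0.332, -0.004], [-0.004, 0.002, -1.0]]
force: [0.3, 0.3, 0.2]
opening: 0.995
grasp_force: 0.0
```

step_hand(moves=[0, 0, 0, 0, 0, 0, 0.6, 0, 0, 0, 0, 0, 0, 0.6, 0, 0, 0, 0, 0, 0, 0.6, 0, 0, 0, 0, 0, 0, 0.6, 0, 0, 0, 0, 0, 0, 0.6, 0, 0, 0, 0, 0, 0, 0.6])

```text
time_s: 57.2
position: [0.5456, -0.4162, -0.0114]
tcp_rot: [[-0.332, 0.943, 0.002], [0.943, 0.332, -0.002], [-0.003, 0.001, -1.0]]
force: [-0.2, -0.0, 2.9]
opening: 0.7
grasp_force: 30.0
```

step_hand(moves=[0.004, -0.01, 0, 0, 0, 0, 0.6, 0.008, -0.022, 0, 0, 0, 0, 0.6, 0.012, -0.034, 0, 0, 0, 0, 0.6, 0.015, -0.0424, 0, 0, 0, 0, 0.6, 0.015, -0.0424, 0, 0, 0, 0, 0.6, 0.015, -0.0424, 0, 0, 0, 0, 0.9, 0.015, -0.0424, 0, 0, 0, 0, 0.9, 0.015, -0.0424, 0, 0, 0, 0, 0.9, 0.018, -0.0424, 0, 0, 0, 0, 0.9, 0.018, -0.0424, 0.006, 0, 0, 0, 0.9, 0.018, -0.0424, 0.008, 0, 0, 0, 0.9, 0.018, -0.0424, 0.008, 0, 0, 0, 0.9])

```text
time_s: 58.4
position: [0.4992, -0.4126, -0.0206]
tcp_rot: [[-0.332, 0.943, 0.001], [0.943, 0.332, -0.001], [-0.001, 0.0, -1.0]]
force: [0.5, -0.5, 1.0]
opening: 0.9
grasp_force: 0.0
```

step_hand(moves=[0, 0, 0, 0, 0, 0, 0.6, 0, 0, 0, 0, 0, 0, 0.6, 0, 0, 0, 0, 0, 0, 0.6, 0, 0, 0, 0, 0, 0, 0.6, 0, 0, 0, 0, 0, 0, 0.6])

```text
time_s: 58.9
position: [0.4993, -0.4133, -0.0197]
tcp_rot: [[-0.332, 0.943, 0.001], [0.943, 0.332, -0.002], [-0.003, 0.001, -1.0]]
force: [-0.3, -0.1, -0.4]
opening: 0.707
grasp_force: 30.0
```

step_hand(moves=[0, 0, -0.02, 0, 0, 0, 0.6, 0, 0, -0.06, 0, 0, 0, 0.6, 0, 0, -0.11, 0, 0, 0, 0.6, 0, 0, -0.16, 0, 0, 0, 0.6, 0, 0, -0.2, 0, 0, 0, 0.6, 0, 0, -0.2, 0, 0, 0, 0.6])

```text
time_s: 59.5
position: [0.5025, -0.4161, 0.1875]
tcp_rot: [[-0.332, 0.943, 0.011], [0.943, 0.332, -0.013], [-0.016, 0.007, -1.0]]
force: [0.3, -0.2, -1.9]
opening: 0.708
grasp_force: 30.0
```

```bash
python3 - <<'E'
from h import *
put(.255,.05,1)
E
```

```text
[0.5375 0.1438 0.0559] [ -6.65   5.84 -73.97] world [0.46  0.138 0.124]
```

step_hand(moves=[0.03, 0.01, -0.01, -0.7, 0.6, -8, 0.6, 0.07, 0.02, -0.01, -1.4, 1.2, -16, 0.6, 0.11, 0.03, -0.01, -2.1, 1.8, -24, 0.6, 0.16, 0.04, -0.01, -2.9, 2.5, -32, 0.6, 0.21, 0.055, -0.01, -3.6, 3.1, -40, 0.6, 0.26, 0.07, -0.01, -4.3, 3.8, -48, 0.6, 0.31, 0.08, -0.01, -5, 4.4, -56, 0.6, 0.36, 0.095, -0.01, -5.7, 5, -64, 0.6, 0.41, 0.11, -0.01, -6.4, 5.6, -72, 0.6, 0.455, 0.125, -0.01, -6.65, 5.84, -74, 0.6, 0.5, 0.135, -0.01, -6.65, 5.84, -74, 0.6, 0.5375, 0.144, 0.01, -6.65, 5.84, -74, 0.6, 0.5375, 0.144, 0.03, -6.65, 5.84, -74, 0.6, 0.5375, 0.144, 0.03, -6.65, 5.84, -74, 0.6, 0.5375, 0.144, 0.03, -6.65, 5.84, -74, 0.6])

```text
time_s: 61.0
position: [0.4559, 0.1419, 0.1483]
tcp_rot: [[-0.998, -0.06, -0.02], [-0.062, 0.988, 0.14], [0.011, 0.141, -0.99]]
force: [1.2, -0.4, -2.5]
opening: 0.706
grasp_force: 30.0
```

```bash
python3 - <<'E'
from h import *
bot.capture("wrist"); p,q=lane_pose(0,.255,-.008); rel([(p,q)])
c=cam("top"); lanemap(c)
E
```

```text
[-0.0039 -0.0078  0.0822] [ 0.64 -0.51 -0.11] world [0.46  0.145 0.066]
-0.024 .########################...###..#######....................................
 0.000 .#.............###################.#####....................................
 0.024 .##############################..#######....................................
```

step_hand(moves=[-0.004, -0.0078, 0.03, 0.6, -0.5, 0, 0.6, -0.004, -0.0078, 0.06, 0.6, -0.5, 0, 0.6, -0.004, -0.0078, 0.075, 0.6, -0.5, 0, 0.6, -0.004, -0.0078, 0.082, 0.6, -0.5, 0, 0.6, -0.004, -0.0078, 0.082, 0.6, -0.5, 0, 0.6, -0.004, -0.0078, 0.082, 0.6, -0.5, 0, 0.6], lines="1,1")

```text
time_s: 61.7
```

step_hand(moves=[0, 0, 0.003, 0, 0, 0, 0.6, 0, 0, 0.006, 0, 0, 0, 0.6, 0, 0, 0.009, 0, 0, 0, 0.6, 0, 0, 0.009, 0, 0, 0, 0.6])

```text
time_s: 62.1
position: [0.4586, 0.1466, 0.0598]
tcp_rot: [[-0.998, -0.062, -0.009], [-0.063, 0.99, 0.13], [0.001, 0.13, -0.992]]
force: [-3.9, -3.9, 15.4]
opening: 0.71
grasp_force: 30.0
```

```bash
python3 - <<'E'
from h import *
s=bot.read_state(); print((s["position"]-O)@np.c_[XT,YT,ZT],s["force"])
E
```

```text
[-0.00110639  0.2554534  -0.01473213] [-3.92080249 -3.94032058 15.36326999]
```

step_hand(moves=[-0.001, 0, -0.002, 0, 0, 0, 0.6, -0.001, 0, -0.001, 0, 0, 0, 0.6, -0.001, 0, -0.001, 0, 0, 0, 0.6], only="force")

```text
force: [-2.2, -2.4, 10.9]
grasp_force: 30.0
```

```bash
python3 - <<'E'
from h import *
s=bot.read_state(); print((s["position"]-O)@np.c_[XT,YT,ZT],s["force"])
c=cam("wrist"); save(c,"w30"); g=c["color"].astype(int); e=2*g[...,1]-g[...,0]-g[...,2]
for r in range(235,284,4): 
    x=np.where(e[r,220:]>25)[0]+220; print(r,len(x),x[:1],x[-1:])
for h in (0,.005): print(proj(c,[O+XT*a+YT*(.2555+b)+ZT*(h+.028) for a in (-.024,) for b in (-.03,.03)]).round(1).tolist())
E
```

```text
[ 0.0018861   0.25565631 -0.01444311] [-2.16127977 -2.37117229 10.90968587]
235 0 [] []
239 0 [] []
243 0 [] []
247 22 [267] [344]
251 122 [253] [383]
255 134 [251] [384]
259 136 [250] [385]
263 136 [250] [385]
267 23 [250] [385]
271 24 [250] [385]
275 24 [250] [385]
279 136 [250] [385]
283 136 [250] [385]
[[246.7, 246.7], [381.2, 246.5]]
[[244.5, 249.9], [383.2, 249.6]]
```

step_hand(moves=[0, 0, -0.006, 0, 0, 0, 0.6, 0.004, 0, -0.008, 0, 0, 0, 0.6, 0.005, 0, -0.008, 0, 0, 0, 0.6, 0.005, 0, -0.005, 0, 0, 0, 0.6, 0.005, 0, -0.002, 0, 0, 0, 0.6, 0.005, 0, 0, 0, 0, 0, 0.6, 0.005, 0, 0, 0, 0, 0, 0.6], only="force")

```text
force: [0.3, -1.4, 5.0]
grasp_force: 30.0
```

```bash
python3 - <<'E'
from h import *
s=bot.read_state(); print((s["position"]-O)@np.c_[XT,YT,ZT],s["force"])
c=cam("wrist"); save(c,"w31"); g=c["color"].astype(int); e=2*g[...,1]-g[...,0]-g[...,2]
for r in range(243,264,4): 
    x=np.where(e[r,220:]>25)[0]+220; print(r,len(x),x[:1],x[-1:])
for h in (0,.005): print(proj(c,[O+XT*a+YT*(.2555+b)+ZT*(h+.028) for a in (-.024,) for b in (-.03,.03)]).round(1).tolist())
E
```

```text
[-0.00336108  0.25558935 -0.01554601] [ 0.33239176 -1.41795383  4.9903116 ]
243 0 [] []
247 114 [261] [374]
251 39 [252] [383]
255 134 [251] [384]
259 137 [250] [386]
263 137 [250] [386]
[[247.0, 258.6], [381.3, 258.3]]
[[244.8, 262.0], [383.3, 261.7]]
```

step_hand(moves=[-0.001, 0, 0, 0, 0, 0, 0.6, -0.001, 0, 0, 0, 0, 0, 0.8, -0.001, 0, 0, 0, 0, 0, 0.8, -0.001, 0, 0, 0, 0, 0, 0.8, -0.001, 0, -0.01, 0, 0, 0, 0.8, -0.001, 0, -0.02, 0, 0, 0, 0.8, 0, 0, -0.03, 0, 0, 0, 0.82, 0, 0, -0.06, 0, 0, 0, 1, 0, 0, -0.1, 0, 0, 0, 1, 0, 0, -0.13, 0, 0, 0, 1, 0, 0, -0.15, 0, 0, 0, 1, 0.03, 0, -0.17, 0, 0, 0, 1, 0.05, 0, -0.18, 0, 0, 0, 1, 0.05, 0, -0.18, 0, 0, 0, 1, 0.05, 0, -0.18, 0, 0, 0, 1, 0.05, 0, -0.18, 0, 0, 0, 1, 0.05, 0, -0.18, 0, 0, 0, 1, 0.05, 0, -0.18, 0, 0, 0, 1, 0.05, 0, -0.18, 0, 0, 0, 1, 0.05, 0, -0.18, 0, 0, 0, 1], lines="1,2")

```text
time_s: 65.2
position: [0.4072, 0.1203, 0.2369]
```

```bash
python3 - <<'E'
from h import *
w=cam("wrist"); save(w,"w32"); lanemap(w); rel([([.45,-.15,.3],down(93))])
E
```

```text
-0.024 .###############...............################################.............
 0.000 ....................#########..########..##...###............##.............
 0.024 ............#.......#########..##..........####################.............
[-0.0262 -0.2619 -0.0981] [ 7.5  -0.08  0.5 ] world [ 0.45 -0.15  0.3 ]
```

Move the arm clear and check everything from the top and the wrist.

step_hand(moves=[-0.02, -0.04, -0.05, 2, 0, 0, 1, -0.02, -0.08, -0.09, 4, 0, 0, 1, -0.02, -0.12, -0.098, 7.5, 0, 0, 1, -0.02, -0.17, -0.098, 7.5, 0, 0, 1, -0.02, -0.22, -0.098, 7.5, 0, 0, 1, -0.02, -0.27, -0.098, 7.5, 0, 0, 1, -0.02, -0.32, -0.098, 7.5, 0, 0, 1, -0.02, -0.36, -0.098, 7.5, 0, 0, 1, -0.02, -0.36, -0.098, 7.5, 0, 0, 1, -0.02, -0.36, -0.098, 7.5, 0, 0, 1], lines="1,2")

```text
time_s: 66.25
position: [0.4492, -0.2481, 0.2866]
```

```bash
python3 - <<'E'
from h import *
c=cam("top"); save(c,"t40"); lanemap(c); print([t for t in tins(c)])
w=cam("wrist"); lanemap(w)
a,b=load("top1")["color"].astype(int),c["color"].astype(int)
d=np.abs(a-b).sum(2)>90
print("jar",d[244:272,388:414].sum(),"cup",d[188:222,240:274].sum(),"hook",d[195:296,160:190].sum(),"of",96*30)
print("tubdisc", (b[212:242,190:224].sum(2)//3<115)[10:20,10:22].sum())
E
```

```text
-0.024 .###############.#.######...###..##############################.............
 0.000 .#.............################.##.#########..###...###########.............
 0.024 .##############################.###############################.............
[(array([274., 276.]), array([465.1,  77.3]), array([124.5,  51. ]), 93.6)]Traceback (most recent call last):
  File "<stdin>", line 3, in <module>
  File "h.py", line 97, in lanemap
    v=np.array([e[b-1:b+2,a].max() for a,b in p]); print("%6.3f "%x+"".join("#" if k>20 else "." for k in v))
                ~^^^^^^^^^^^
IndexError: index 642 is out of bounds for axis 1 with size 640
```

```bash
python3 - <<'E'
from h import *
b=load("t40")["color"].astype(int); a=load("top1")["color"].astype(int)
d=np.abs(a-b).sum(2)>90
print("jar",d[246:270,390:412].sum(),"cup",d[190:220,242:272].sum(),"hook",d[195:296,165:182].sum())
print((b[212:242,190:224].sum(2)//3<115)[8:20,10:22].sum(), b[225,195:216].sum(1)//3)
E
```

```text
jar 230 cup 0 hook 38
37 [140 138 138 153 156 154 153 158 101  92 109 114 104  82  87 164 159 161
 158 158 158]
```

step_hand(moves=[0, 0.05, 0, 0, 0, 0, 1, 0, 0.1, 0, 0, 0, 0, 1, 0, 0.15, 0, 0, 0, 0, 1, 0, 0.2, 0, 0, 0, 0, 1, 0, 0.25, 0, 0, 0, 0, 1, 0, 0.25, 0, 0, 0, 0, 1, 0, 0.25, 0, 0, 0, 0, 1], lines="1,2")

```text
time_s: 67.05
position: [0.4336, 0.0044, 0.2879]
```

```bash
python3 - <<'E'
from h import *
c=cam("top"); b=c["color"].astype(int); a=load("top1")["color"].astype(int)
d=np.abs(a-b).sum(2)>90
print("jar",d[246:270,390:412].sum(),"cup",d[190:220,242:272].sum(),"hook",d[195:296,165:182].sum())
s=bot.read_state(); print(s["time_s"],np.abs(s["qvel"]).max())
E
```

```text
jar 0 cup 0 hook 35
67.1 2.6800682429810454
```

step_hand(moves=[0, 0, 0, 0, 0, 0, 1, 0, 0, 0, 0, 0, 0, 1, 0, 0, 0, 0, 0, 0, 1, 0, 0, 0, 0, 0, 0, 1, 0, 0, 0, 0, 0, 0, 1], lines="1,1")

```text
time_s: 67.6
```

```bash
python3 -c '
from rig import bot
print(bot.hand_in())'
```

```text
the job is handed in; nothing more can be done
None
```

The job is handed in: pebble in the yellow tub, all four green tins label up and nose to tail against the stop, and jar and cup unmoved; the hook went back on its rest just before the pebble went into the tub, because the arm has only one gripper.

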